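Put a washed beaker to dry on the peg stand

ROBOT

A 7-joint arm with a two-finger parallel gripper is mounted at the origin on a cart in front of the work surface, level with it; the furniture and walls round the work are solid. World frame = base frame: x ahead of the robot, y to its left, z up, the work surface at z = 0. Lengths are in m, angles in rad, forces in N, time in s.
With the tool pointing down it reaches from about 0.4 to 0.85 m from the base axis. Payload 10.4 kg.
Tool frame: the origin (TCP) lies at the very end of the fingers, on their centre line; the grasp point (between the pads) lies r.pinch_z behind it (r.pinch_z is the distance from the TCP to the grasp point, in m); z points along the fingers, x is the direction in which the jaws open and shut, and the axes are right-handed (so a half turn about z gives the same grasp; the last joint's range is limited). The gripper opens to 87 mm and grips with 3 to 60 N. Pads are 19 mm wide; open, the fingers measure 117 mm over their backs; the gripper's body (75 mm by 190 mm) begins 51 mm behind the grasp point.
Start: joints at [1.2, 0.332, -0.065, 1.46, 0.022, 1.35, -0.088], TCP at [0.213, -0.588, 0.223] pointing down, gripper open.
Joint ranges: [-2.6, 2.6], [-0.5, 2.12], [-1.47, 1.34], [0.16, 2.42], [-1.27, 4.41], [0.06, 2.06], [-2.6, 2.6]. Speed limits (rad/s): [2.22, 2.22, 2.79, 2.79, 3.14, 3.14, 3.14].

INTERFACE

Orientations are given as a unit quaternion [x, y, z, w].
In Python, from bench import r gives the robot as it stands.
- The arm moves only by the tool carry_out, never from a script. Its argument "increments" is text: rows parted by semicolons, each of 7 numbers parted by spaces: the turn, a rotation vector about the tool's x, y, z in degrees, then the shift along the tool's x, y, z in m, then the finger opening in m, from 0 to 0.087. A call has exactly 5 rows; each row is the pose to reach, as a shift and turn from the pose measured when the call began, along the tool's axes at that moment; what a row does not reach only later rows make up. A row lasts 1/8 s, in which the tool goes at most 62.5 mm and 10.7 degrees, less where a joint would pass 70% of its speed; a pose out of reach is approached as far as the arm can. A call with a gripper value outside its range is refused whole. The fingers move at their own pace and stop on an object; "squeeze" is the grip in N (left out, the last holds). Time passes only in rows, so rows that repeat a pose let the fingers close, or fill a call up. It gives the time, the measured TCP pose, the force and the opening at its end, in the units of the state.
- r.read_state(): the state, without advancing time (a new reading comes with each control period).
- r.camera(name): name is "scene" or "top" or "wrist"; returns (picture, depth): 400x640x3 uint8, blue, green, red; 400x640 float32, m along the optical axis (not along the pixel's ray), 0 where there is no reading.
- r.camera_model(name): a dict with "K" (3x3 intrinsics, pixels), "extrinsics" (4x4, takes a point from camera to world coordinates). Camera axes: x right, y down, z forward; pixel columns grow to the right and rows downward; lengths in m; the calibration is good to about 2 mm. A picture is of the moment at which its call begins: read the wrist's pose just before it. camera_model takes no time and is no camera call; for the wrist camera it gives the pose at the moment of the call.
- r.close_job(): hands the job in, once; it reports no verdict.
The state is a dict: "time": time; "joint_positions": joint angles; "joint_vel": joint speeds; "joint_torque": joint torques, N m; "ee_pos": TCP position; "eef_rot": TCP orientation; "ft_force": force on the tool from outside, world axes, zero at the start; "torque": the same for the moment, N m; "width": finger opening in m.
Only numpy, scipy, OpenCV 4.12 (cv2) and the standard library are available. Lean on these libraries where they do the work, as an engineer would, in place of code of your own. Each camera call takes 0.05 s, during which the arm holds its last target.

TASK

Get the washed large beaker drying: first push the drip tray fully home under the drying stand, then take the larger of the two beakers lying in the wire cradle, turn it mouth down and lower it (do not drop it) over the thick peg until its rim rests on the stand's deck, and let go. Leave the small beaker lying in the cradle and the tray shut.

Things in the scene. Friction and masses are not known exactly. Their poses are not given: they have to be found in the camera images.
- large_beaker: The larger beaker, clear, tapered: 88 mm tall, diameter 59 mm at the base, about 62 mm at 35 mm from it (grip here), 66 mm at the mouth; wall 1.5 mm, small spout, 40-80 g. Origin at the centre of its underside; z runs from base to mouth. It starts lying in a bay of the cradle, mouth away from the robot, axis nearly level, 51-55 mm above the worktop; mouth down = z pointing down.
- large_mouth (a point): Centre of the large beaker's mouth, in the plane of its rim, 88 mm from its base along its z axis.
- small_beaker: The smaller beaker, same kind, 62 mm long and 44 to 48 mm in diameter, lying in the other bay of the cradle; to be left there. Origin at the centre of its base, z axis from base to mouth.
- cradle: Fixed wire cradle, 184 mm wide (y), 128 mm deep (x), two bays centred 50 mm either side of its origin in y; each has two 8 mm rods, 36 mm apart, along x, tops 26 mm above the worktop, and a wire stop 37 mm high at the near end. Either beaker may lie in either bay. Origin on the worktop under its middle, x pointing away from the robot along the rods (up to 0.2 rad off).
- stand: Fixed drying stand, 228 mm wide (y), 116 mm deep (x): white slatted deck, top 42 mm above the worktop, on two aluminium cheeks, two pegs on it 110 mm apart. Origin on the worktop under its middle; x points away from the robot (up to 0.2 rad off), and the drip tray goes home along x. Stand and cradle may change places left and right.
- thick_peg: The thick drying peg, fixed upright on the deck: 40 mm diameter (48 mm foot disc, 3 mm high), 62 mm tall, tapering from 42 mm height to a 22 mm wide tip. Origin at the centre of its foot, on the deck's top.
- slim_peg: The other peg, slim, for flasks: 16 mm diameter, 36 mm foot disc, 57 mm tall. Origin at the centre of its foot. Not the one to use.
- drip_tray (a joint): How far the drip tray is pulled out from under the stand toward the robot (along the stand's -x), in m: 0 is fully home (a stop), 0.075 the most. It slides stiffly, about 1.2 N of friction, and stays where it is left.
- tray_tab (a point): On the drip tray's front: middle of the robot-facing side of its upright push tab, which is 70 mm wide, 6 mm thick (top bead 8.5 mm) and reaches up to 67 mm above the worktop; this point is 45 mm above the worktop and moves with the tray.

How it is judged:
By the outcome, as a careful person would: the job done as asked, in the order asked, and still so for the second after the job is handed in, with the robot touching nothing.
It also fails if it takes over 61 s, if anything falls off the work surface, if the arm or the gripper's body presses on something with over 40 N, if the wrist force passes 120 N, or if a joint passes its speed limit or range.

## Working session

There is one attempt and no reset: what is moved stays moved. The work goes in short steps, Python scripts to look and compute and a tool call to move; the robot and the scene stay as the last step left them, time stands still between calls to the robot, and variables do not carry over. Pictures are saved under pics/ and viewed, and the job is handed in when it is done.

Besides the shell and the picture viewer there is one more tool, called after "Request:" as name(argument=value, ...) on one line, values as JSON. carry_out: Moves the arm, as the interface text tells. Its arguments: {"type":"object","properties":{"increments":{"type":"string"},"squeeze":{"type":"number"}},"required":["increments"]}

```bash
ls; mkdir -p pics; python3 - <<'E'
from bench import r
import cv2,numpy as np
s=r.read_state();print(s); print(r.pinch_z)
for n in ["scene","top"]:
    p,d=r.camera(n);cv2.imwrite(f"pics/{n}0.png",p);np.save(f"pics/{n}0.npy",d)
    m=r.camera_model(n);print(n,m)
E
```

```text
pics
{'time': 0.0, 'joint_positions': array([ 1.20041764,  0.33286665, -0.06468042,  1.46095784,  0.02160886,
        1.34986802, -0.08850124]), 'joint_vel': array([ 1.63893463e-03,  4.04742120e-04,  1.25062058e-03, -8.80269372e-05,
        1.37368891e-04,  5.51387264e-04, -2.75434444e-04]), 'joint_torque': array([ 1.17991112e-04, -6.23256898e+01,  2.46131793e-02, -3.89896202e+01,
       -6.13083341e-02,  3.99201934e-02,  1.27411736e-04]), 'ee_pos': array([ 0.21285646, -0.58722851,  0.22174926]), 'eef_rot': array([ 8.18783546e-01, -5.74101918e-01, -5.96834323e-04, -3.69797509e-04]), 'ft_force': array([ 0.15424368, -0.11068341, -0.3136483 ]), 'torque': array([-0.01047744,  0.00600232,  0.0005962 ]), 'width': 0.0873898922970313}
0.0187
scene {'K': array([[460.3244931 ,   0.        , 316.00084103],
       [  0.        , 460.3244931 , 205.17244843],
       [  0.        ,   0.        ,   1.        ]]), 'extrinsics': array([[-0.86562019, -0.31834211,  0.38647121,  0.23020455],
       [-0.50069082,  0.54537344, -0.6722176 ,  0.7658393 ],
       [ 0.00322404, -0.77538771, -0.63147723,  0.61512135],
       [ 0.        ,  0.        ,  0.        ,  1.        ]])}
top {'K': array([[432.56324951,   0.        , 324.03341994],
       [  0.        , 432.56324951, 195.4453572 ],
       [  0.        ,   0.        ,   1.        ]]), 'extrinsics': array([[ 0.00295816, -0.98596279,  0.16693897,  0.41138539],
       [-0.99985154, -0.00575   , -0.01624289,  0.18856725],
       [ 0.01697479, -0.16686614, -0.98583343,  0.96332362],
       [ 0.        ,  0.        ,  0.        ,  1.        ]])}
```

View pics/scene0.png

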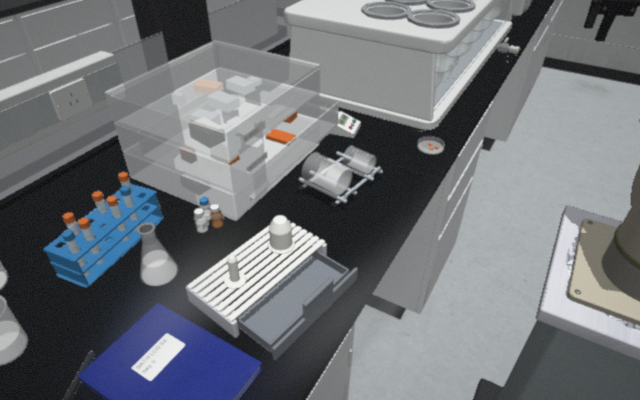

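View pics/top0.png

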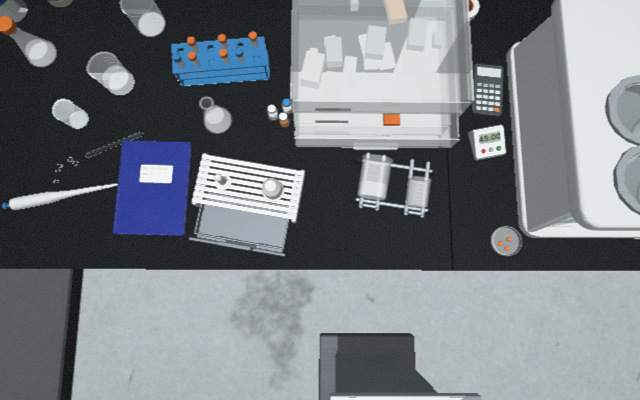

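The scene shows the stand with its tray pulled out toward the robot. In the top view the thick peg is near (273,187), the slim peg near (222,180), and the cradle near (395,185) with the large beaker in the left bay. I'll zoom in.

```bash
cat > h.py <<'E'
import numpy as np,cv2
def ray(m,u,v):
    d=np.linalg.inv(m["K"])@[u,v,1.];E=m["extrinsics"];return E[:3,3],E[:3,:3]@d
def onz(m,u,v,z):
    o,d=ray(m,u,v);return o+d*(z-o[2])/d[2]
def dep(m,D):
    v,u=np.mgrid[:D.shape[0],:D.shape[1]];p=np.stack([u,v,np.ones_like(u)],-1)@np.linalg.inv(m["K"]).T*D[...,None]
    return p@m["extrinsics"][:3,:3].T+m["extrinsics"][:3,3]
E
python3 - <<'E'
import cv2,numpy as np
from bench import r
from h import *
p=cv2.imread("pics/top0.png")
cv2.imwrite("pics/topA.png",cv2.resize(p[145:265,185:315],None,fx=5,fy=5,interpolation=cv2.INTER_CUBIC)[:600])
cv2.imwrite("pics/topB.png",cv2.resize(p[140:230,340:450],None,fx=6,fy=6,interpolation=cv2.INTER_CUBIC))
P=dep(r.camera_model("top"),np.load("pics/top0.npy"))
for u,v in [(273,187),(270,181),(222,180),(250,172),(245,225),(245,246),(375,165),(373,190),(418,185),(380,90),(380,140),(250,255)]:print(u,v,P[v,u].round(3))
E
```

```text
273 187 [0.574 0.278 0.102]
270 181 [0.586 0.284 0.104]
222 180 [0.592 0.385 0.082]
250 172 [0.618 0.335 0.042]
245 225 [0.506 0.348 0.005]
245 246 [0.457 0.336 0.067]
375 165 [0.625 0.068 0.085]
373 190 [0.572 0.073 0.085]
418 185 [ 0.587 -0.026  0.064]
380 90 [0.736 0.074 0.213]
380 140 [0.667 0.062 0.125]
250 255 [0.44  0.335 0.004]
```

View pics/topA.png

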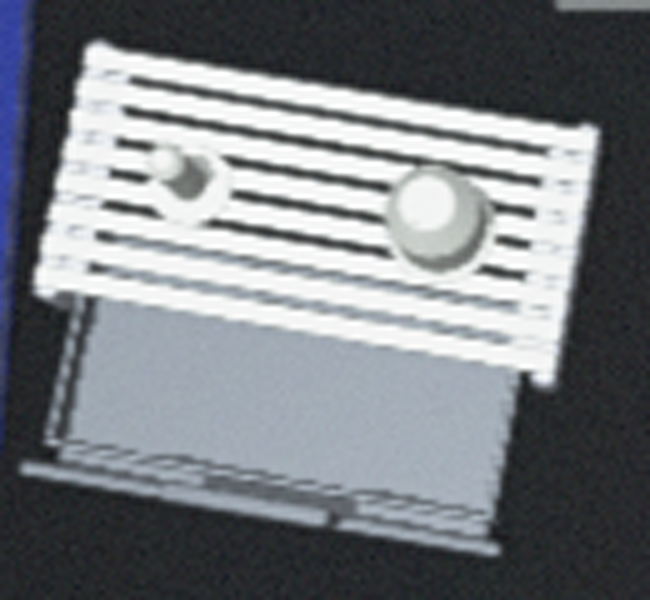

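View pics/topB.png

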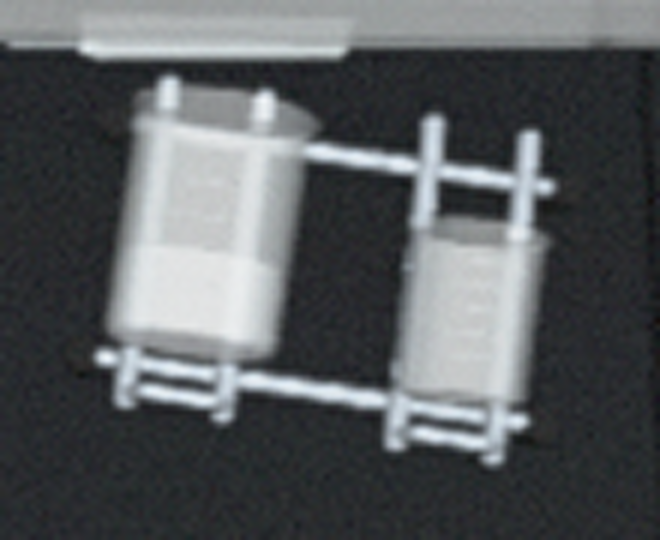

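Zoomed, the deck corners in topA are at about (95,48), (597,128), (550,385) and (40,292). The tray tab is at about (265,500). In topB the large beaker runs from its base near (190,345) to its mouth near (225,105).

```bash
python3 - <<'E'
import cv2,numpy as np
from bench import r
from h import *
print([a for a in dir(r) if a[0]!='_'])
m=r.camera_model("top");ms=r.camera_model("scene")
A=lambda u,v:(u/5+185,v/5+145)
B=lambda u,v:(u/6+340,v/6+140)
c=np.array([onz(m,*A(*q),.042) for q in [(95,48),(597,128),(550,385),(40,292)]]);print("deck",c.round(4).tolist(),c.mean(0).round(4))
f=(c[0]+c[1]-c[2]-c[3])/2;print("yaw",np.arctan2(f[1],f[0]),np.linalg.norm(f),"yaw2",np.arctan2(*( (c[0]+c[3]-c[1]-c[2])[[0,1]]*[-1,1])),np.linalg.norm(c[0]+c[3]-c[1]-c[2])/2)
for n,q,z in [("thick tip",(428,203),.104),("thick foot/shoulder",(440,225),.084),("slim tip",(168,163),.099),("slim foot",(188,185),.042),("tab L",(205,485),.067),("tabR",(330,518),.067)]:
    print(n,onz(m,*A(*q),z).round(4))
for n,q,z in [("rodfar1",(168,78),.026),("rodfar2",(264,93),.026),("rodnear1",(125,403),.026),("rodnear2",(223,418),.026),("s rodfar1",(433,118),.026),("s rodfar2",(531,133),.026),("s near1",(395,447),.026),("s near2",(494,460),.026),
  ("baseL",(110,325),.053),("baseR",(272,345),.053),("mouthL",(135,105),.053),("mouthR",(318,125),.053)]:
    print(n,onz(m,*B(*q),z).round(4))
p=cv2.imread("pics/scene0.png")
cv2.imwrite("pics/scA.png",cv2.resize(p[200:360,180:370],None,fx=4,fy=3.7,interpolation=cv2.INTER_CUBIC))
cv2.imwrite("pics/scB.png",cv2.resize(p[120:220,270:400],None,fx=6,fy=6,interpolation=cv2.INTER_CUBIC))
E
```

```text
['PlanningError', 'camera', 'camera_model', 'close_job', 'pinch_z', 'read_state']
deck [[0.6564, 0.436, 0.042], [0.6221, 0.2164, 0.042], [0.5095, 0.2352, 0.042], [0.5485, 0.4541, 0.042]] [0.5841 0.3354 0.042 ]
yaw -0.1664966107390519 0.11178576822309828 yaw2 -0.1655473601364523 0.22229189512701217
thick tip [0.5764 0.2823 0.104 ]
thick foot/shoulder [0.5711 0.2794 0.084 ]
slim tip [0.5933 0.3888 0.099 ]
slim foot [0.5956 0.3929 0.042 ]
tab L [0.4649 0.3751 0.067 ]
tabR [0.4516 0.3234 0.067 ]
rodfar1 [0.6671 0.0749 0.026 ]
rodfar2 [0.6616 0.0391 0.026 ]
rodnear1 [0.5445 0.0924 0.026 ]
rodnear2 [0.5392 0.0566 0.026 ]
s rodfar1 [ 0.6524 -0.0238  0.026 ]
s rodfar2 [ 0.647  -0.0603  0.026 ]
s near1 [ 0.5289 -0.0061  0.026 ]
s near2 [ 0.5243 -0.0422  0.026 ]
baseL [0.5687 0.1002 0.053 ]
baseR [0.5618 0.0425 0.053 ]
mouthL [0.6495 0.0903 0.053 ]
mouthR [0.6426 0.0241 0.053 ]
```

View pics/scA.png

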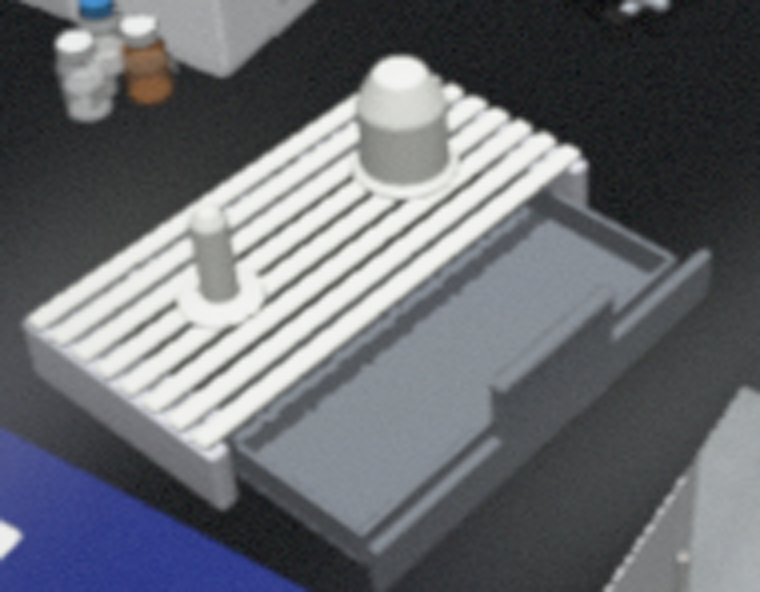

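View pics/scB.png

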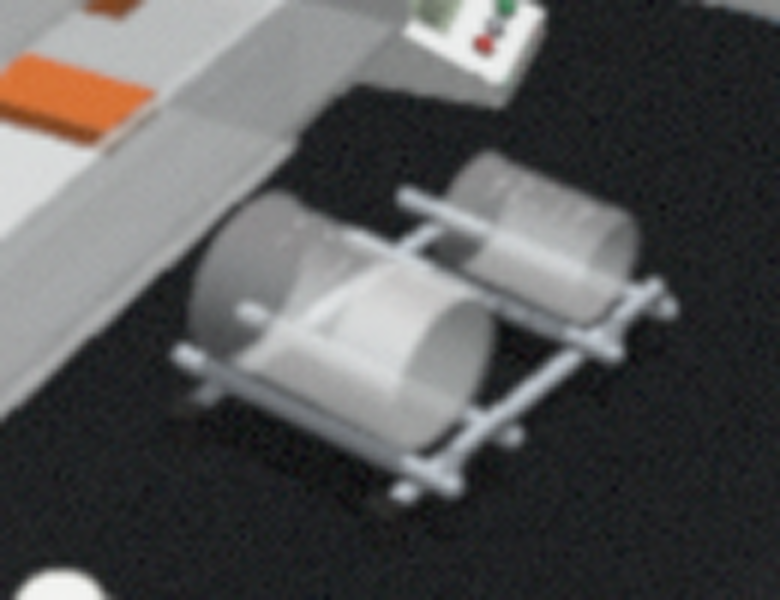

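```bash
python3 - <<'E'
import cv2,numpy as np
from bench import r
from h import *
m=r.camera_model("top");ms=r.camera_model("scene")
P=dep(m,np.load("pics/top0.npy"))
for v in range(134,156,2):print(v,P[v,378].round(3),P[v,362].round(3),P[v,410].round(3))
S=lambda u,v:(u/4+180,v/3.7+200)
T=lambda u,v:(u/6+270,v/6+120)
for n,q,z in [("thick tip",(402,73),.104),("foot",(406,167),.045),("slim tip",(210,213),.099),("slimfoot",(220,295),.045),("deck",(578,155),.042),("deck",(30,325),.042),("deck",(210,450),.042),("tab",(497,392),.067),("tab",(612,293),.067)]:print(n,onz(ms,*S(*q),z).round(4))
for n,q,z in [("basecentre",(447,368),.053),("mouthc",(245,285),.053),("near rod1",(455,485),.026),("near rod2",(615,350),.026),("far rod1",(183,353),.026)]:print(n,onz(ms,*T(*q),z).round(4))
s=r.read_state()
from scipy.spatial.transform import Rotation as R
print(R.from_quat(s['eef_rot']).as_matrix().round(3))
E
```

```text
134 [0.696 0.059 0.075] [0.695 0.093 0.077] [ 0.696 -0.009  0.077]
136 [0.692 0.059 0.073] [0.689 0.094 0.08 ] [ 0.691 -0.009  0.078]
138 [0.668 0.068 0.136] [0.668 0.1   0.135] [0.669 0.003 0.133]
140 [0.667 0.067 0.126] [0.667 0.099 0.127] [0.666 0.003 0.129]
142 [0.667 0.065 0.112] [0.667 0.097 0.111] [ 0.667 -0.     0.115]
144 [0.663 0.065 0.112] [0.663 0.097 0.11 ] [ 0.667 -0.004  0.1  ]
146 [0.659 0.064 0.11 ] [0.658 0.097 0.112] [ 0.666 -0.006  0.087]
148 [0.654 0.065 0.113] [0.654 0.097 0.111] [ 0.686 -0.025  0.002]
150 [0.681 0.049 0.   ] [0.68  0.086 0.005] [ 0.682 -0.025  0.   ]
152 [ 0.677  0.049 -0.   ] [0.676 0.086 0.002] [ 0.677 -0.025  0.   ]
154 [0.671 0.049 0.003] [0.671 0.086 0.001] [ 0.672 -0.025  0.001]
thick tip [0.5754 0.2858 0.104 ]
foot [0.5758 0.2868 0.045 ]
slim tip [0.5937 0.3937 0.099 ]
slimfoot [0.5968 0.3928 0.045 ]
deck [0.5155 0.2384 0.042 ]
deck [0.6543 0.4431 0.042 ]
deck [0.5506 0.459  0.042 ]
tab [0.462  0.3964 0.067 ]
tab [0.4501 0.3287 0.067 ]
basecentre [0.5624 0.0703 0.053 ]
mouthc [0.648 0.062 0.053]
near rod1 [0.545  0.0957 0.026 ]
near rod2 [ 0.5306 -0.0039  0.026 ]
far rod1 [0.6654 0.0771 0.026 ]
[[ 0.341 -0.94  -0.001]
 [-0.94  -0.341  0.001]
 [-0.001  0.    -1.   ]]
```

The two views agree to about 3 mm, and the lengths match the given sizes: deck 222×112 mm, pegs 108 mm apart, tab 69 mm. There's an enclosure lip at x≈0.652, z≈0.11 beyond the beaker's mouth. I'll write a row helper, then head for the tray.

```bash
cat >> h.py <<'E'
from scipy.spatial.transform import Rotation as Ro, Slerp
def orient(az,tilt,xs=1):
    """tool z: horizontal azimuth az(deg), elevation below horizontal tilt(deg, 90=down); tool x horizontal at az+90*xs"""
    a=np.radians(az);t=np.radians(tilt)
    z=np.array([np.cos(t)*np.cos(a),np.cos(t)*np.sin(a),-np.sin(t)])
    x=xs*np.array([-np.sin(a),np.cos(a),0]);return Ro.from_matrix(np.stack([x,np.cross(z,x),z],1))
def plan(wps,w,n=5,s=None):
    """wps: list of (pos, Ro) TCP; one or n; interpolates evenly over n rows if single"""
    from bench import r
    s=s or r.read_state();p0=s['ee_pos'];R0=Ro.from_quat(s['eef_rot'])
    if len(wps)==1:
        p,R=wps[0];dv=(R0.inv()*R).as_rotvec()
        k=max(np.linalg.norm(p-p0)/.06,np.degrees(np.linalg.norm(dv))/10.5);print("rows needed",round(k,2))
        f=[min(1,(i+1)/max(k,1)) for i in range(n)]
        wps=[(p0+(p-p0)*g,R0*Ro.from_rotvec(dv*g)) for g in f]
    print("; ".join(" ".join(["%.1f"%a for a in np.degrees((R0.inv()*R).as_rotvec())]+["%.4f"%a for a in R0.inv().apply(p-p0)]+["%g"%w]) for p,R in wps))
def st():
    from bench import r
    s=r.read_state();M=Ro.from_quat(s['eef_rot']).as_matrix()
    print("t",round(s['time'],2),"p",s['ee_pos'].round(4),"q",s['joint_positions'].round(2),"F",s['ft_force'].round(2),"w",round(s['width'],4),"z",M[:,2].round(3),"x",M[:,0].round(3));return s
E
python3 - <<'E'
from h import *
s=st();plan([(np.array([.45,-.30,.22]),orient(-60,90))],0)
E
```

```text
t 0.1 p [ 0.2129 -0.5873  0.2218] q [ 1.2   0.33 -0.06  1.46  0.02  1.35 -0.09] F [-0.03  0.42  0.77] w 0.087 z [-0.001  0.001 -1.   ] x [ 0.341 -0.94  -0.001]
rows needed 9.53
-0.0 0.0 -10.5 -0.0199 -0.0337 0.0002 0; -0.0 0.0 -21.0 -0.0397 -0.0673 0.0004 0; -0.0 0.0 -31.5 -0.0596 -0.1010 0.0006 0; -0.0 0.0 -42.0 -0.0794 -0.1347 0.0009 0; -0.0 0.0 -52.5 -0.0993 -0.1683 0.0011 0
```

Request:
carry_out(increments="0 0 -9 -0.029 -0.050 0 0; 0 0 -18 -0.058 -0.100 0 0; 0 0 -27 -0.087 -0.150 0 0; 0 0 -36 -0.116 -0.200 0 0; 0 0 -45 -0.145 -0.250 0 0", squeeze=10)

```text
time: 0.72
ee_pos: [0.3993, -0.3641, 0.2219]
eef_rot: [0.977, -0.215, -0.0, -0.0]
ft_force: [0.1, -0.3, -0.2]
width: 0.0449
```

```bash
python3 - <<'E'
from h import *
s=st();plan([(np.array([.46,.03,.21]),orient(-30,90))],0)
E
```

```text
t 0.72 p [ 0.3993 -0.3641  0.2219] q [ 0.95  0.17 -0.33  1.67  0.06  1.31  0.18] F [ 0.11 -0.25 -0.24] w 0.0449 z [-0.001  0.001 -1.   ] x [ 0.908 -0.419 -0.001]
rows needed 8.07
-0.0 0.0 -10.5 -0.0136 -0.0475 0.0015 0; -0.0 0.0 -21.0 -0.0273 -0.0949 0.0030 0; -0.0 0.0 -31.5 -0.0409 -0.1424 0.0046 0; -0.0 0.0 -42.0 -0.0545 -0.1898 0.0061 0; -0.1 0.0 -52.5 -0.0682 -0.2373 0.0076 0
```

Request:
carry_out(increments="0 0 -10 -0.014 -0.056 0.001 0; 0 0 -20 -0.028 -0.112 0.002 0; 0 0 -30 -0.042 -0.168 0.003 0; 0 0 -40 -0.056 -0.224 0.004 0; 0 0 -50 -0.070 -0.280 0.005 0")

```text
time: 1.35
ee_pos: [0.453, -0.0787, 0.217]
eef_rot: [0.975, 0.221, -0.0, -0.0]
ft_force: [1.2, -0.2, -0.2]
width: 0.0016
```

```bash
python3 - <<'E'
from h import *
s=st();plan([(np.array([.405,.367,.16]),orient(-9.5,90))],0)
E
```

```text
t 1.35 p [ 0.453  -0.0787  0.217 ] q [ 0.71  0.   -0.63  1.85  0.    1.29  0.53] F [ 1.21 -0.23 -0.19] w 0.0016 z [-0.001  0.001 -1.   ] x [ 0.902  0.431 -0.   ]
rows needed 7.53
-0.0 -0.0 -7.3 0.0198 -0.0561 0.0076 0; -0.0 -0.0 -14.6 0.0395 -0.1123 0.0152 0; -0.0 -0.0 -21.9 0.0593 -0.1684 0.0229 0; -0.0 -0.0 -29.2 0.0791 -0.2245 0.0305 0; -0.0 -0.0 -36.5 0.0989 -0.2807 0.0381 0
```

Request:
carry_out(increments="0 0 -8 0.019 -0.056 0.001 0; 0 0 -16 0.039 -0.112 0.003 0; 0 0 -23 0.058 -0.168 0.008 0; 0 0 -31 0.078 -0.224 0.015 0; 0 0 -39 0.098 -0.280 0.025 0")

```text
time: 1.98
ee_pos: [0.4203, 0.2178, 0.1923]
eef_rot: [0.845, 0.535, 0.0, -0.0]
ft_force: [0.9, 0.5, 0.7]
width: 0.0005
```

```bash
python3 - <<'E'
from h import *
s=st();plan([(np.array([.405,.367,.10]),orient(-9.5,90))],0)
E
```

```text
t 1.98 p [0.4203 0.2178 0.1923] q [ 0.36  0.09 -0.97  1.85  0.08  1.24  0.5 ] F [0.92 0.46 0.73] w 0.0005 z [ 0.  0. -1.] x [0.427 0.904 0.001]
rows needed 2.94
0.0 -0.0 -5.4 0.0437 -0.0264 0.0315 0; 0.0 -0.0 -10.7 0.0875 -0.0528 0.0629 0; 0.0 -0.0 -15.7 0.1284 -0.0776 0.0924 0; 0.0 -0.0 -15.7 0.1284 -0.0776 0.0924 0; 0.0 -0.0 -15.7 0.1284 -0.0776 0.0924 0
```

Request:
carry_out(increments="0 0 -5 0.044 -0.026 0.030 0; 0 0 -11 0.088 -0.053 0.060 0; 0 0 -15.7 0.128 -0.078 0.090 0; 0 0 -15.7 0.128 -0.078 0.120 0; 0 0 -15.7 0.128 -0.078 0.145 0")

```text
time: 2.6
ee_pos: [0.4035, 0.3672, 0.0456]
eef_rot: [0.763, 0.646, -0.001, -0.0]
ft_force: [0.0, 1.0, -0.2]
width: 0.0002
```

```bash
python3 - <<'E'
from h import *
from bench import r
s=st();p,d=r.camera("scene");cv2.imwrite("pics/s1.png",p);p,d=r.camera("top");cv2.imwrite("pics/t1.png",cv2.resize(p[130:280,150:350],None,fx=4,fy=4))
E
```

```text
t 2.6 p [0.4035 0.3672 0.0456] q [-0.04  0.52 -0.95  1.82  0.48  1.06  0.23] F [ 0.05  0.97 -0.25] w 0.0002 z [-0.001 -0.    -1.   ] x [ 0.164  0.986 -0.   ]
```

View pics/s1.png

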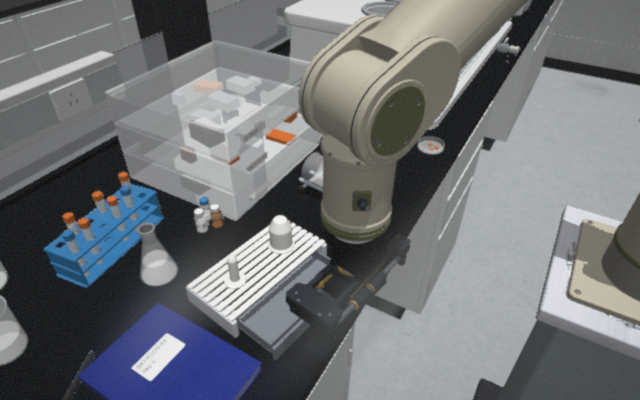

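View pics/t1.png

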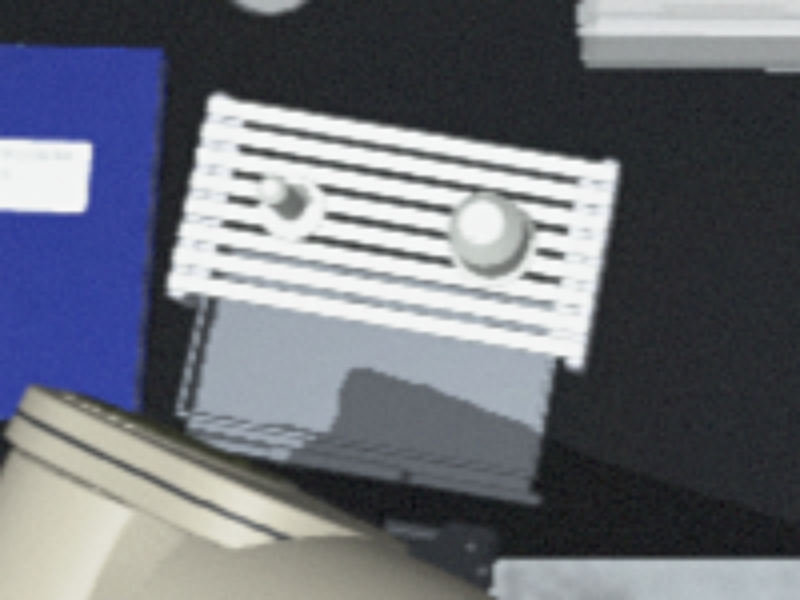

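Scene shows the closed fingers in front of the tray tab, with the gripper body's long side along the tab. Pushing along +tool y.

Request:
carry_out(increments="0 0 0 0 0.015 0 0; 0 0 0 0 0.030 0 0; 0 0 0 0 0.042 0 0; 0 0 0 0 0.054 0 0; 0 0 0 0 0.066 0 0")

```text
time: 3.32
ee_pos: [0.4687, 0.3546, 0.0447]
eef_rot: [0.763, 0.646, -0.002, -0.0]
ft_force: [-1.5, -0.2, 0.9]
width: 0.0002
```

```bash
python3 - <<'E'
from h import *
from bench import r
s=st();p,d=r.camera("top");cv2.imwrite("pics/t2.png",cv2.resize(p[130:280,150:350],None,fx=4,fy=4))
E
```

```text
t 3.33 p [0.4687 0.3546 0.0447] q [-0.02  0.59 -0.9   1.71  0.51  1.1   0.32] F [-1.47 -0.23  0.91] w 0.0002 z [-0.004 -0.002 -1.   ] x [ 0.165  0.986 -0.003]
```

View pics/t2.png

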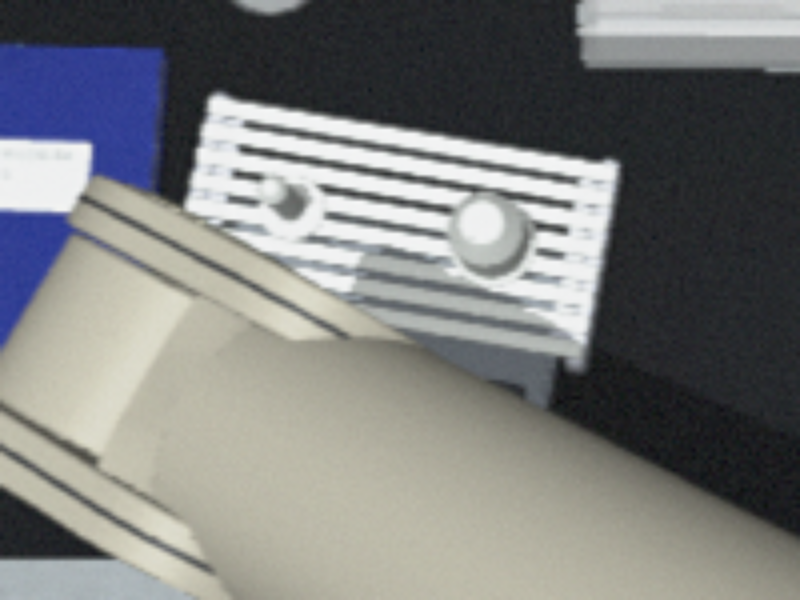

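The tray is moving: its front edge in view is now at (540,400), with 1.5 N of resistance. I'll keep pushing.

Request:
carry_out(increments="0 0 0 0 0.008 0 0; 0 0 0 0 0.016 0 0; 0 0 0 0 0.023 0 0; 0 0 0 0 0.028 0 0; 0 0 0 0 0.032 0 0")

```text
time: 4.0
ee_pos: [0.5022, 0.3486, 0.0445]
eef_rot: [0.764, 0.645, -0.002, -0.0]
ft_force: [-1.0, 0.6, 0.1]
width: 0.0005
```

Request:
carry_out(increments="0 0 0 0 0.003 0 0; 0 0 0 0 0.006 0 0; 0 0 0 0 0.009 0 0; 0 0 0 0 0.011 0 0; 0 0 0 0 0.013 0 0")

```text
time: 4.62
ee_pos: [0.5119, 0.3471, 0.0443]
eef_rot: [0.763, 0.646, -0.004, -0.001]
ft_force: [-17.2, -1.4, 9.8]
width: 0.0004
```

Force climbed to 17 N, and the finger's front plus the tab thickness lands at x≈0.527, the deck's front edge. That's the stop, so I'll back off and lift.

Request:
carry_out(increments="0 0 0 0 -0.020 0 0; 0 0 0 0 -0.050 0 0; 0 0 0 0 -0.050 -0.040 0; 0 0 0 -0.03 -0.050 -0.090 0; 0 0 0 -0.08 -0.060 -0.120 0.087")

```text
time: 5.25
ee_pos: [0.4412, 0.2789, 0.1674]
eef_rot: [0.763, 0.647, -0.003, -0.001]
ft_force: [1.0, -1.9, 1.1]
width: 0.0051
```

```bash
python3 - <<'E'
from h import *
from bench import r
s=st();p,d=r.camera("top");cv2.imwrite("pics/t3.png",cv2.resize(p[130:280,150:350],None,fx=4,fy=4))
p,d=r.camera("scene");cv2.imwrite("pics/s3.png",p)
plan([(np.array([.47,.10,.20]),orient(-8.1,60))],.087)
E
```

```text
t 5.25 p [0.4412 0.2789 0.1674] q [ 0.26  0.31 -1.05  1.76  0.28  1.24  0.54] F [ 0.99 -1.95  1.15] w 0.0051 z [-0.006 -0.001 -1.   ] x [ 0.164  0.986 -0.002]
rows needed 2.98
-10.1 0.3 -0.5 -0.0559 0.0190 -0.0105 0.087; -20.2 0.5 -1.1 -0.1119 0.0381 -0.0209 0.087; -30.1 0.8 -1.6 -0.1667 0.0568 -0.0312 0.087; -30.1 0.8 -1.6 -0.1667 0.0568 -0.0312 0.087; -30.1 0.8 -1.6 -0.1667 0.0568 -0.0312 0.087
```

View pics/t3.png

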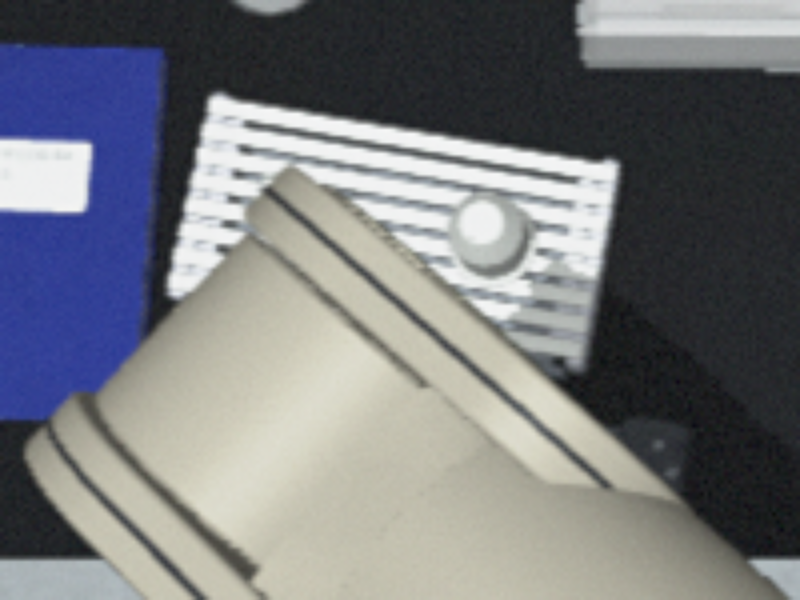

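View pics/s3.png

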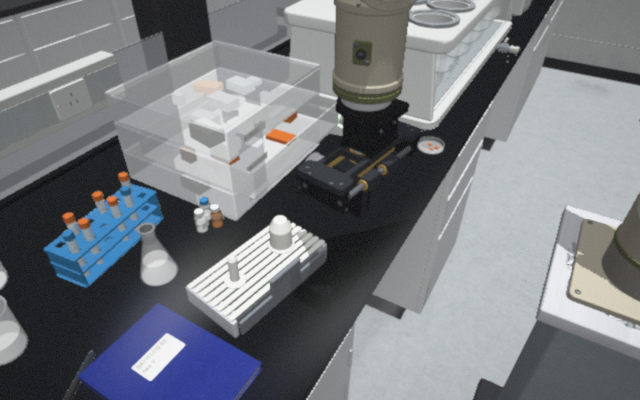

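The scene shows the tray flush under the stand with its front at (285,310). Now the pregrasp with a 45° tilt, so that a half turn about the tool axis later puts the beaker mouth down.

```bash
python3 - <<'E'
from h import *
plan([(np.array([.485,.084,.166]),orient(-8.1,45))],.087)
E
```

```text
rows needed 4.3
-10.5 0.2 -0.4 -0.0418 0.0173 0.0007 0.087; -21.0 0.5 -0.7 -0.0836 0.0346 0.0013 0.087; -31.5 0.7 -1.1 -0.1255 0.0519 0.0020 0.087; -42.0 1.0 -1.4 -0.1673 0.0692 0.0027 0.087; -45.1 1.0 -1.5 -0.1797 0.0743 0.0029 0.087
```

Request:
carry_out(increments="-10.5 0.2 -0.4 -0.045 0.012 -0.01 0.087; -21 0.5 -0.7 -0.09 0.025 -0.01 0.087; -31.5 0.7 -1.1 -0.13 0.045 -0.008 0.087; -42 1 -1.4 -0.17 0.068 0 0.087; -45 1 -1.5 -0.18 0.074 0.003 0.087")

```text
time: 5.98
ee_pos: [0.4917, 0.0846, 0.1704]
eef_rot: [0.7, 0.604, 0.249, 0.289]
ft_force: [-110.1, -98.1, -36.9]
width: 0.0604
```

```bash
python3 - <<'E'
from h import *
from bench import r
s=st();m=r.camera_model("wrist");p,d=r.camera("wrist");cv2.imwrite("pics/w1.png",p);np.save("pics/w1.npy",d);import pickle;pickle.dump(m,open("w1.pkl","wb"))
print(m)
p,d=r.camera("top");cv2.imwrite("pics/t4.png",p)
E
```

```text
t 5.97 p [0.4917 0.0846 0.1704] q [ 0.64 -0.5  -1.03  2.42  0.02  0.32  0.92] F [-110.09  -98.12  -36.87] w 0.0604 z [ 0.698 -0.104 -0.709] x [ 0.147  0.989 -0.001]
{'K': array([[352.28555527,   0.        , 319.9265488 ],
       [  0.        , 352.28555527, 197.64723829],
       [  0.        ,   0.        ,   1.        ]]), 'extrinsics': array([[ 1.47024023e-01,  4.86632232e-01,  8.61146333e-01,
         3.26209881e-01],
       [ 9.89132434e-01, -7.14685468e-02, -1.28488420e-01,
         1.08666155e-01],
       [-9.81729541e-04,  8.70678653e-01, -4.91851318e-01,
         2.32687177e-01],
       [ 0.00000000e+00,  0.00000000e+00,  0.00000000e+00,
         1.00000000e+00]])}
```

View pics/w1.png

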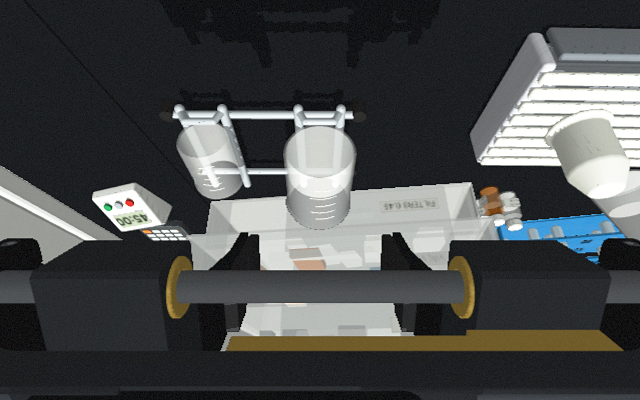

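View pics/t4.png

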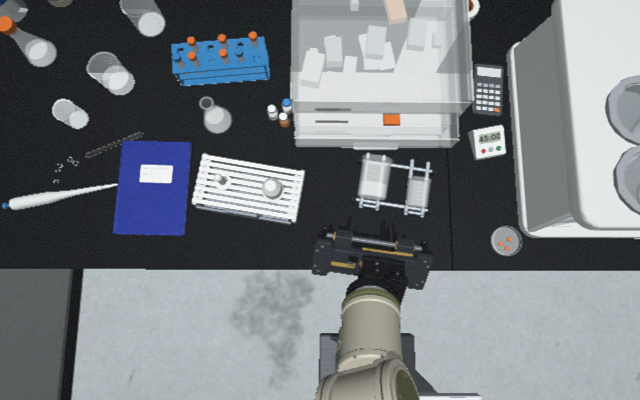

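The reading jumped to about 150 N with q2 and q4 on their range limits. I need to see whether it's still there.

```bash
python3 - <<'E'
from h import *
from bench import r
s=st();print(s['joint_vel'].round(3),s['joint_torque'].round(1),s['torque'].round(2),s['joint_positions'])
p,d=r.camera("scene");cv2.imwrite("pics/s4.png",p)
s=st()
E
```

```text
t 6.08 p [0.4928 0.0889 0.1705] q [ 0.64 -0.5  -1.04  2.41  0.02  0.32  0.92] F [-0.56 -0.37  0.26] w 0.0686 z [ 0.698 -0.1   -0.709] x [0.141 0.99  0.   ]
[-0.047 -0.005  0.061  0.025  0.014  0.173  0.036] [  1.4   2.5  10.2 -33.1   0.6  -5.1  -0.5] [ 0.19  0.75 -0.05] [ 0.64084116 -0.49825437 -1.03829769  2.41343938  0.01771181  0.32189113
  0.92374115]
t 6.12 p [0.491  0.0871 0.1691] q [ 0.64 -0.5  -1.04  2.41  0.02  0.33  0.92] F [-0.97 -0.37 -0.23] w 0.073 z [ 0.694 -0.103 -0.712] x [ 0.144  0.99  -0.003]
```

View pics/s4.png

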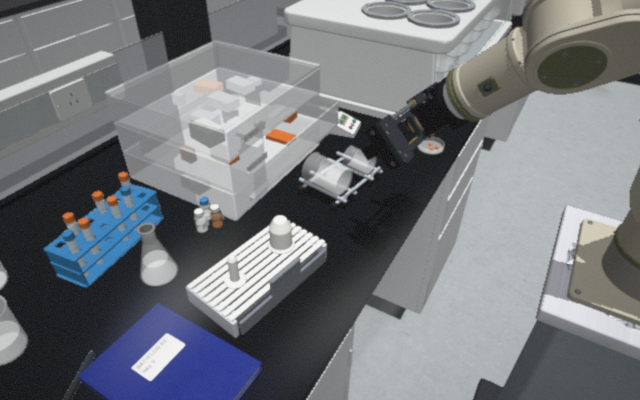

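The force dropped straight back to zero, and the scene shows nothing touching the arm. It was a stop shock at the q2/q4 range ends. From here I keep clear of the ends and move more gently. Measuring the beaker from the settled wrist camera.

```bash
python3 - <<'E'
from h import *
from bench import r
import pickle
s=st();m=r.camera_model("wrist");p,d=r.camera("wrist");cv2.imwrite("pics/w2.png",cv2.resize(p[90:240,150:370],None,fx=3.6,fy=3.6,interpolation=cv2.INTER_CUBIC));pickle.dump((m,d),open("w2.pkl","wb"))
E
```

```text
t 6.12 p [0.491  0.0871 0.1691] q [ 0.64 -0.5  -1.04  2.41  0.02  0.33  0.92] F [-0.97 -0.37 -0.23] w 0.073 z [ 0.694 -0.103 -0.712] x [ 0.144  0.99  -0.003]
```

View pics/w2.png

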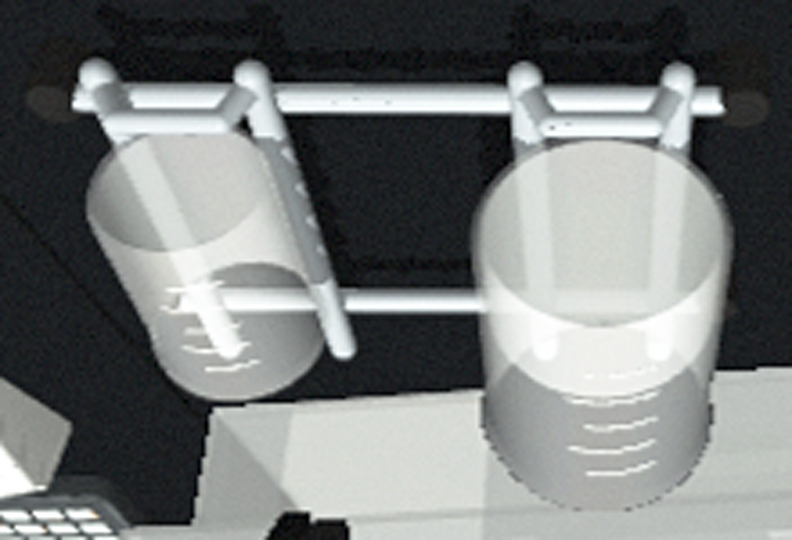

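```bash
python3 - <<'E'
from h import *
import pickle
m,d=pickle.load(open("w2.pkl","rb"))
W=lambda u,v:(150+(u+.5)/3.6-.5,90+(v+.5)/3.6-.5)
for n,q,z in [("base c",(602,233),.053),("base top",(602,140),.023),("base bot",(602,325),.083),("L",(472,233),.053),("R",(733,233),.053),("mouth low",(598,510),.086),("rod1 near",(525,70),.026),("rod2 near",(680,72),.026),("stop",(603,125),.037),("rodfar1",(545,350),.026),("rodfar2",(660,345),.026)]:print(n,onz(m,*W(*q),z).round(4))
E
```

```text
base c [0.5627 0.073  0.053 ]
base top [0.5647 0.0725 0.023 ]
base bot [0.5559 0.0743 0.083 ]
L [0.5585 0.0428 0.053 ]
R [0.567  0.1034 0.053 ]
mouth low [0.6457 0.0595 0.086 ]
rod1 near [0.5352 0.0593 0.026 ]
rod2 near [0.5407 0.0942 0.026 ]
stop [0.5437 0.0761 0.037 ]
rodfar1 [0.6557 0.0407 0.026 ]
rodfar2 [0.6577 0.0764 0.026 ]
```

```bash
python3 - <<'E'
from h import *
plan([(np.array([.5690,.0722,.0824]),orient(-8.4,45))],.087)
E
```

```text
rows needed 1.96
-0.3 0.1 0.1 -0.0011 -0.0016 0.0600 0.087; -0.5 0.1 0.2 -0.0023 -0.0032 0.1175 0.087; -0.5 0.1 0.2 -0.0023 -0.0032 0.1175 0.087; -0.5 0.1 0.2 -0.0023 -0.0032 0.1175 0.087; -0.5 0.1 0.2 -0.0023 -0.0032 0.1175 0.087
```

Request:
carry_out(increments="0 0 0 0 0 0.012 0.087; 0 0 0 0 -0.001 0.035 0.087; -0.3 0 0 -0.001 -0.002 0.065 0.087; -0.5 0 0 -0.002 -0.003 0.095 0.087; -0.5 0 0 -0.002 -0.003 0.117 0.087")

```text
time: 6.8
ee_pos: [0.539, 0.0547, 0.1097]
eef_rot: [0.697, 0.606, 0.254, 0.286]
ft_force: [0.4, 0.1, -0.6]
width: 0.0869
```

```bash
python3 - <<'E'
from h import *
from bench import r
s=st()
p,d=r.camera("top");cv2.imwrite("pics/t5.png",cv2.resize(p[130:280,300:500],None,fx=4,fy=4));p,d=r.camera("scene");cv2.imwrite("pics/s5.png",cv2.resize(p[60:260,240:480],None,fx=3,fy=3))
plan([(np.array([.611,.066,.040]),orient(-8.4,45))],.087)
E
```

```text
t 6.8 p [0.539  0.0547 0.1097] q [ 1.19 -0.33 -1.47  2.4   0.41  0.07  0.64] F [ 0.4   0.14 -0.59] w 0.0869 z [ 0.701 -0.091 -0.708] x [0.136 0.991 0.008]
rows needed 1.68
0.0 -0.6 0.1 0.0103 -0.0006 0.0591 0.087; 0.0 -1.0 0.2 0.0172 -0.0010 0.0992 0.087; 0.0 -1.0 0.2 0.0172 -0.0010 0.0992 0.087; 0.0 -1.0 0.2 0.0172 -0.0010 0.0992 0.087; 0.0 -1.0 0.2 0.0172 -0.0010 0.0992 0.087
```

View pics/t5.png

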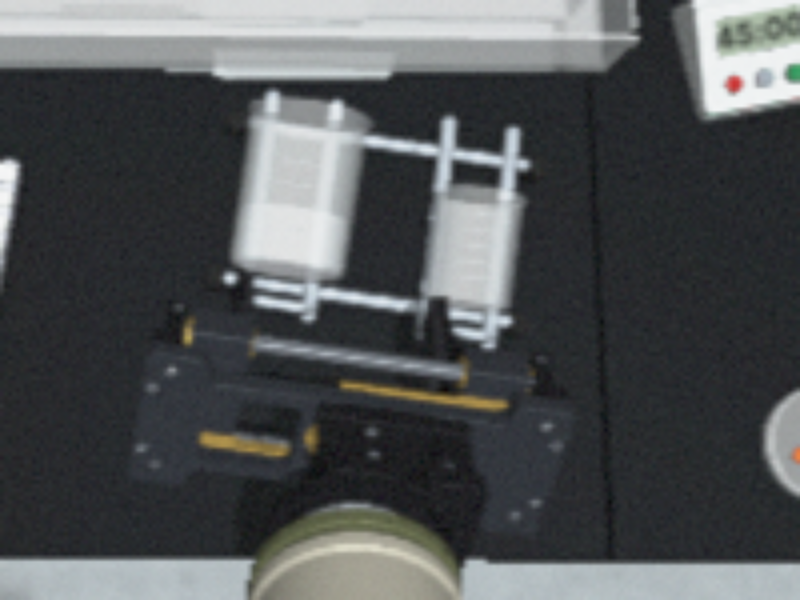

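View pics/s5.png

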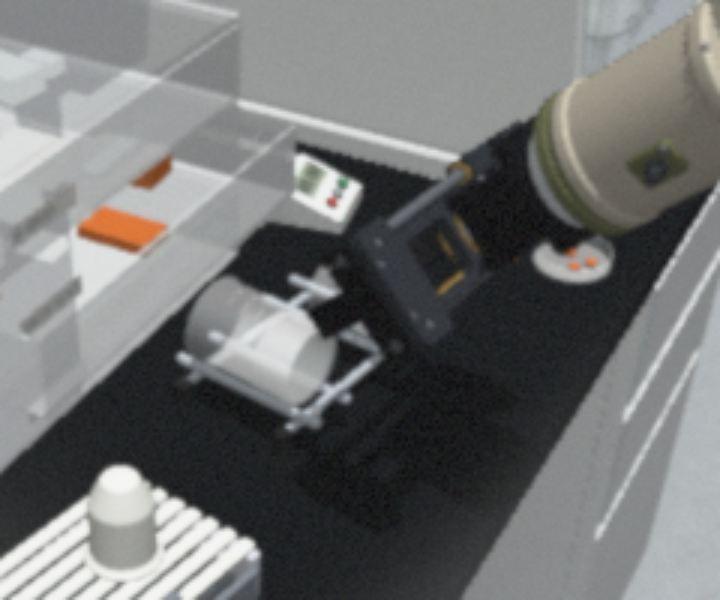

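The redundancy has drifted into the q3/q4/q6 range ends, so the arm is lagging. I'll fit the arm's kinematics from the recorded states to choose a feasible path, without any motion.

```bash
cat > kin.py <<'E'
import numpy as np, itertools
from scipy.spatial.transform import Rotation as Ro
def fk(q,P,sg):
    # P: h, d1, d2, d3, a1(shoulder x), e1x, e1y(elbow offset before), e2x(after), w
    h,a0,d1,e1,d2,e2,d3,w,b2,b4,b6=P
    R=Ro.from_euler('z',sg[0]*q[0]);p=np.array([0,0,h])
    p=p+R.apply([a0,b2,0]);R=R*Ro.from_euler('y',q[1])
    R=R*Ro.from_euler('z',sg[1]*q[2]); p=p+R.apply([e1,b4,d1]); R=R*Ro.from_euler('y',q[3])
    p=p+R.apply([e2,0,0]);R=R*Ro.from_euler('z',sg[2]*q[4]);p=p+R.apply([0,b6,d2]);R=R*Ro.from_euler('y',q[5])
    R=R*Ro.from_euler('z',sg[3]*q[6]);p=p+R.apply([w*0,0,d3]) if w==0 else p+ (R*Ro.from_euler('z',-sg[3]*q[6])).apply([w,0,d3])
    return p,R
D=[([1.20041764,.33286665,-.06468042,1.46095784,.02160886,1.34986802,-.08850124],[.21285646,-.58722851,.22174926],[.341,-.94,-.001],[-.001,.001,-1]),
([.95,.17,-.33,1.67,.06,1.31,.18],[.3993,-.3641,.2219],[.908,-.419,-.001],[-.001,.001,-1]),
([.71,0,-.63,1.85,0,1.29,.53],[.453,-.0787,.217],[.902,.431,0],[-.001,.001,-1]),
([.36,.09,-.97,1.85,.08,1.24,.5],[.4203,.2178,.1923],[.427,.904,.001],[0,0,-1]),
([-.04,.52,-.95,1.82,.48,1.06,.23],[.4035,.3672,.0456],[.164,.986,0],[-.001,0,-1]),
([-.02,.59,-.9,1.71,.51,1.1,.32],[.4687,.3546,.0447],[.165,.986,-.003],[-.004,-.002,-1]),
([.26,.31,-1.05,1.76,.28,1.24,.54],[.4412,.2789,.1674],[.164,.986,-.002],[-.006,-.001,-1]),
([.640841,-.498254,-1.038298,2.413439,.017712,.321891,.923741],[.4928,.0889,.1705],[.141,.99,0],[.698,-.1,-.709]),
([1.19,-.33,-1.47,2.4,.41,.07,.64],[.539,.0547,.1097],[.136,.991,.008],[.701,-.091,-.708])]
E
cat > fit.py <<'E'
from kin import *
from scipy.optimize import least_squares
best=[]
for sg in itertools.product([1,-1],repeat=4):
    def f(P):
        o=[]
        for q,p,x,z in D:
            pp,R=fk(q,P,sg);M=R.as_matrix()
            o+=list(10*(pp-p))+list(M[:,0]-x)+list(M[:,2]-z)
        return np.array(o)
    s=least_squares(f,[.3,0,.4,0,.4,0,.25,0.01,0,0,0]);best.append((s.cost,sg,s.x.round(4)))
best.sort(key=lambda a:a[0])
for b in best[:3]:print(b)
c,sg,P=best[0]
for q,p,x,z in D:
    pp,R=fk(q,P,sg);print((pp-p).round(3),(R.as_matrix()[:,0]-x).round(2),(R.as_matrix()[:,2]-z).round(2))
E
python3 fit.py
```

```text
(np.float64(9.58499581450544), (-1, 1, 1, 1), array([ 0.1233,  0.6455,  0.5154, -0.3445, -0.0154,  0.093 ,  0.3793,
       -0.2565,  0.398 ,  0.3203, -0.6525]))
(np.float64(11.622882621036739), (-1, 1, 1, -1), array([ 0.1233,  0.6455,  0.5154, -0.3445, -0.0154,  0.093 ,  0.3793,
       -0.2565,  0.398 ,  0.3203, -0.6525]))
(np.float64(12.608764550718526), (-1, 1, -1, 1), array([-0.1943,  0.6968,  0.2904,  0.0049, -0.2579, -0.0639,  0.0121,
       -0.0756,  0.3661, -0.909 ,  0.617 ]))
[ 0.103 -0.026  0.027] [-0.72  1.86  0.  ] [0. 0. 0.]
[-0.01   0.028 -0.02 ] [-1.01  1.41  0.  ] [ 0. -0.  0.]
[-0.057  0.008 -0.042] [-0.61  0.52 -0.  ] [ 0. -0.  0.]
[-0.002 -0.027 -0.025] [-0.15  0.06 -0.  ] [ 0. -0.  0.]
[-0.012  0.037  0.052] [-0.41 -0.02  0.01] [-0.  0.  0.]
[-0.023  0.002  0.042] [-0.37 -0.01  0.01] [-0.    0.01  0.  ]
[ 0.024 -0.018 -0.043] [ 0.18 -0.05  0.  ] [0. 0. 0.]
[-0.115 -0.035 -0.012] [ 0.77 -0.57 -0.  ] [-0.4  -0.54  0.  ]
[ 0.061 -0.067  0.019] [ 0.64 -1.62 -0.02] [-1.15 -0.45  0.  ]
```

```bash
cat > kin2.py <<'E'
from kin import D,itertools,np,Ro
def fk(q,P,sg):
    h,d1,e1,d2,e2,d3,w,c0,c3,c5,c7,a0=P
    E=Ro.from_euler
    R=E('z',c0+sg[0]*q[0]);p=np.array([0,0,h])+R.apply([a0,0,0])
    R=R*E('y',q[1])*E('z',c3+sg[1]*q[2]);p=p+R.apply([e1,0,d1]);R=R*E('y',sg[4]*q[3])
    p=p+R.apply([e2,0,0]);R=R*E('z',c5+sg[2]*q[4]);p=p+R.apply([0,0,d2]);R=R*E('y',sg[5]*q[5])
    p=p+R.apply([w,0,d3]);R=R*E('z',c7+sg[3]*q[6])
    return p,R
E
cat > fit2.py <<'E'
from kin2 import *
from scipy.optimize import least_squares
best=[]
for sg in itertools.product([1,-1],repeat=6):
  for c3,c5,c7 in itertools.product([0,np.pi],[0,np.pi],[0,np.pi]):
    if sg[4:]!=(1,1) and (c3==0 and sg[4]<0): continue
    def f(P):
        o=[]
        for q,p,x,z in D:
            pp,R=fk(q,P,sg);M=R.as_matrix()
            o+=list(10*(pp-p))+list(M[:,0]-x)+list(M[:,2]-z)
        return np.array(o+list(.01*np.array(P)))
    s=least_squares(f,[.3,.4,0,.4,0,.25,0.,0,c3,c5,c7,0],max_nfev=60);best.append((s.cost,sg,s.x))
best.sort(key=lambda a:a[0])
for b in best[:4]:print(b[0],b[1],b[2].round(4))
c,sg,P=best[0]
for q,p,x,z in D:
    pp,R=fk(q,P,sg);print((pp-p).round(3),(R.as_matrix()[:,0]-x).round(2),(R.as_matrix()[:,2]-z).round(2))
import pickle;pickle.dump((sg,P),open("kin.pkl","wb"))
E
time python3 fit2.py
```

```text
0.01878806673096739 (-1, -1, -1, -1, 1, 1) [ 2.6820e-01  4.6430e-01 -1.5800e-02  4.9650e-01  2.3900e-02  3.5710e-01
 -7.1000e-03 -2.2500e-02 -4.1900e-02 -1.8400e-02  3.0912e+00 -7.0000e-04]
0.01879071481841734 (-1, -1, -1, -1, -1, -1) [ 2.6820e-01  4.6430e-01  1.5800e-02  4.9660e-01 -2.3900e-02  3.5710e-01
  7.1000e-03 -2.2500e-02  3.0996e+00 -1.8400e-02 -5.0400e-02 -7.0000e-04]
0.018790714818482643 (-1, -1, -1, -1, -1, -1) [ 2.6820e-01  4.6430e-01  1.5800e-02  4.9660e-01 -2.3900e-02  3.5710e-01
  7.1000e-03 -2.2500e-02  3.0996e+00 -1.8400e-02 -5.0400e-02 -7.0000e-04]
0.018798113949117307 (-1, -1, -1, -1, 1, -1) [ 2.6830e-01  4.6440e-01 -1.5800e-02  4.9650e-01  2.3900e-02  3.5710e-01
  7.1000e-03 -2.2500e-02 -4.1900e-02  3.1232e+00 -5.0300e-02 -7.0000e-04]
[-0.001  0.003  0.001] [-0.01 -0.    0.  ] [-0.03 -0.01  0.  ]
[ 0.002  0.003 -0.002] [-0.   -0.   -0.01] [-0.02 -0.02  0.  ]
[ 0.003  0.006 -0.001] [ 0.   -0.   -0.01] [ 0.   -0.02  0.  ]
[ 0.002  0.006 -0.002] [ 0.   -0.   -0.01] [ 0.01 -0.02  0.  ]
[-0.001 -0.003  0.002] [ 0.   -0.   -0.03] [ 0.01 -0.03  0.  ]
[ 0.002 -0.005  0.003] [ 0.   -0.   -0.03] [ 0.01 -0.03  0.  ]
[ 0.004  0.002 -0.001] [ 0.01 -0.   -0.02] [ 0.01 -0.02  0.  ]
[-0.002 -0.001 -0.003] [ 0.02 -0.   -0.03] [ 0.   -0.04  0.01]
[ 0.001 -0.002  0.004] [ 0.01 -0.   -0.04] [ 0.   -0.03  0.01]
real	5m8.448s
user	5m4.806s
sys	0m0.147s
```

The model fits within about 5 mm. Now I'll look for tilt angles whose grasp and place poses sit inside the joint ranges.

```bash
cat > ik.py <<'E'
import pickle
from kin2 import *
from h import orient
from scipy.optimize import least_squares
sg,P=pickle.load(open("kin.pkl","rb"))
lo=np.array([-2.6,-.5,-1.47,.16,-1.27,.06,-2.6]);hi=np.array([2.6,2.12,1.34,2.42,4.41,2.06,2.6])
def ik(p,R,q3,q0):
    q0=np.array(q0,float);q0[2]=q3
    def f(v):
        q=np.insert(v,2,q3);pp,RR=fk(q,P,sg);return np.r_[5*(pp-p),(R.inv()*RR).as_rotvec()]
    s=least_squares(f,np.delete(q0,2),max_nfev=50);q=np.insert(s.x,2,q3)
    if s.cost>1e-4:return None
    return q
def marg(q): return np.minimum(q-lo,hi-q).min()
def best(p,R,q0,q3s=np.arange(-1.3,1.31,.325)):
    b=(-9,None);prev=q0
    for q3 in q3s:
        q=ik(p,R,q3,q0)
        if q is not None and marg(q)>b[0]:b=(marg(q),q)
    return b
E
cat > scan.py <<'E'
from ik import *
pin=np.array([.598,.068,.053]);peg=np.array([.5757,.284,.095])
for t in [40,50,60,70]:
  R=orient(-8.4,t,1);z=R.as_matrix()[:,2]
  for nm,off in [("grasp",0),("back80",-.08),("up80",None)]:
    p=pin+.0187*z+(z*off if off is not None else np.array([-.02,0,.08]))
    m,q=best(p,R,[.2,.3,-.5,1.8,0,.8,1.2]);print(t,nm,round(m,2),None if q is None else q.round(2))
  for az in [0,20,40]:
   R=orient(az,90-t,-1);z=R.as_matrix()[:,2]
   for nm,dz in [("place",0),("above",.075)]:
    m,q=best(peg+[0,0,dz]+.0187*z,R,[-.3,.3,-.5,1.8,0,.8,-1.5]);print(t,nm,az,round(m,2),None if q is None else q.round(2))
E
time python3 scan.py
```

```text
40 grasp 0.12 [ 0.56  0.5  -0.98  2.3   2.14  0.71 -0.72]
40 back80 0.02 [-1.67  0.28  1.3   2.4   2.09  0.18 -1.11]
40 up80 0.1 [-1.31  0.13  0.97  2.32  1.76  0.25 -0.63]
40 place 0 0.18 [-1.57  0.48  0.97  2.07  0.08  0.24 -2.42]
40 above 0 0.04 [-1.83  0.48  1.3   2.02 -0.2   0.41 -2.12]
40 place 20 0.04 [-1.18  0.3   0.65  2.13 -0.64  0.1  -1.23]
40 above 20 0.25 [ 0.05  0.12 -0.65  2.09  0.57  0.31 -2.28]
40 place 40 0.14 [-0.11  0.26 -0.33  2.11 -0.95  0.2  -0.4 ]
40 above 40 0.35 [-1.03  0.14  0.65  2.07 -0.88  0.42 -0.57]
50 grasp 0.21 [ 0.    0.28 -0.33  2.21  1.59  0.31 -0.34]
50 back80 0.13 [ 0.6   0.07 -0.98  2.29  1.13  0.36  0.07]
50 up80 0.2 [ 0.63  0.1  -0.98  2.22  1.04  0.38  0.21]
50 place 0 -0.5 [-1.1   0.35  0.32  2.14 -1.57 -0.44 -0.68]
50 above 0 -0.05 [-1.91  0.51  1.3   2.12  0.28  0.2  -2.65]
50 place 20 -0.28 [-1.19  0.33  0.65  2.24  0.06 -0.22 -1.96]
50 above 20 -0.4 [-1.8   0.33  1.3   2.2  -1.67  0.13 -0.28]
50 place 40 -0.21 [ 0.53  0.44 -0.98  2.22  0.22 -0.15 -1.36]
50 above 40 -0.1 [ 0.54  0.17 -0.98  2.18 -1.37  0.17  0.05]
60 grasp 0.32 [ 0.61  0
[... 405 characters left out ...]
40 -0.5 [ 0.82  0.88 -1.3   2.29 -0.3  -0.44 -0.46]
60 above 40 -0.46 [ 0.3   0.2  -0.65  2.27  0.84 -0.4  -2.12]
70 grasp 0.44 [ 0.61  0.48 -0.98  1.98  0.82  0.68  0.58]
70 back80 0.43 [ 0.64  0.23 -0.98  1.99  0.46  0.73  0.84]
70 up80 0.45 [ 0.65  0.24 -0.98  1.97  0.46  0.75  0.85]
70 place 0 -0.75 [-1.51  0.68  0.65  2.23 -1.05 -0.69 -1.54]
70 above 0 -0.75 [-1.51  0.43  0.65  2.24 -1.18 -0.69 -1.22]
70 place 20 -0.89 [-1.55  0.85  0.97  2.36 -0.07 -0.83 -2.35]
70 above 20 -0.73 [-1.25  0.32  0.65  2.37 -0.22 -0.67 -1.73]
70 place 40 -0.75 [ 0.63  0.78 -0.98  2.33  0.36 -0.69 -1.13]
70 above 40 -0.66 [ 0.62  0.44 -0.98  2.34  0.49 -0.6  -1.55]
real	0m14.293s
user	0m13.134s
sys	0m0.247s
```

```bash
cat > scan2.py <<'E'
from ik import *
import sys
pin=np.array([.598,.068,.053]);peg=np.array([.5757,.284,.095])
def bb(p,R):
    b=(-9,None)
    az=np.arctan2(p[1],p[0])
    for q5 in [-1,0,1.5,3,4]:
        for q7 in [-1.5,0,1.5]:
          for q3 in [-1.0,-.5,0,.5,1]:
            q=ik(p,R,q3,[-az-q3*.7,.3,q3,2.0,q5,.6,q7])
            if q is not None and marg(q)>b[0]:b=(marg(q),q)
    return b
from multiprocessing import Pool
def job(a):
    k,t,az,xs=a
    if k=="g":
        R=orient(-8.4,t,xs);p=pin
    else: R=orient(az,90-t,xs);p=peg+[0,0,.04]
    return a,bb(p+.0187*R.as_matrix()[:,2],R)
J=[("g",t,0,xs) for t in (45,60,75,90) for xs in (1,-1)]+[("p",t,az,xs) for t in (30,45,60,75,90) for az in (-80,-40,0,40,80,110,140,200) for xs in(1,-1)]
with Pool() as P_:
    for a,(m,q) in P_.imap(job,J):
        if m>.1:print(a,round(m,2),q.round(2),flush=True)
E
nproc; time timeout 550 python3 scan2.py
```

```text
4
('g', 45, 0, 1) 0.17 [-0.32  0.29  0.    2.25  2.    0.31 -0.83]
('g', 45, 0, -1) 0.17 [-0.32  0.29  0.    2.25  2.    0.31  2.32]
('g', 60, 0, 1) 0.32 [ 0.63  0.44 -1.    2.1   1.17  0.55  0.22]
('g', 60, 0, -1) 0.28 [-1.16  0.49  1.    2.11 -0.73  0.34 -1.4 ]
('g', 75, 0, 1) 0.51 [ 0.22  0.38 -0.5   1.91  0.38  0.67  0.92]
('g', 75, 0, -1) 0.51 [-0.21  0.34  0.    1.91  0.09  0.64 -2.  ]
('g', 90, 0, 1) 0.73 [-0.56  0.53  0.5   1.69 -0.33  1.01  1.48]
('g', 90, 0, -1) 0.73 [-0.56  0.53  0.5   1.69 -0.33  1.01 -1.66]
('p', 30, -80, 1) 0.68 [-1.07  0.69  0.5   1.37  0.13  1.38 -0.5 ]
('p', 30, -80, -1) 0.35 [-0.12  0.83 -1.    1.36  0.98  1.71  2.16]
('p', 30, -40, 1) 0.73 [-0.37  0.45 -0.5   1.69  0.79  1.14 -0.33]
('p', 30, 0, 1) 0.49 [-0.22  0.26 -0.5   1.93  0.69  0.65  0.41]
('p', 30, 0, -1) 0.34 [-1.52  0.41  1.    1.93 -0.16  0.54 -2.09]
('p', 30, 40, 1) 0.43 [-0.44  0.2   0.    1.97 -0.38  0.49  2.12]
('p', 30, 40, -1) 0.45 [-0.89  0.23  0.5   1.97 -0.59  0.54 -0.86]
('p', 30, 80, -1) 0.64 [ 0.14  0.38 -0.5   1.78 -0.44  0.84 -0.21]
('p', 30, 110, -1) 0.87 [ 0.12  0.55 -0.5
[... 2847 characters left out ...]
, 90, -40, -1) 0.44 [-1.06  0.88  0.    1.7   1.41  1.62  2.07]
('p', 90, 0, 1) 0.2 [-1.91  1.24  1.    2.22  1.93  0.66 -1.95]
('p', 90, 0, -1) 0.2 [-1.91  1.24  1.    2.22  1.93  0.66  1.19]
('p', 90, 40, 1) 0.1 [ 0.77  1.14 -1.    2.32  3.85  0.97 -0.99]
('p', 90, 40, -1) 0.1 [ 0.77  1.14 -1.    2.32  3.85  0.97  2.15]
('p', 90, 80, 1) 0.26 [ 0.86  1.17 -1.    1.89 -1.01  0.88 -2.24]
('p', 90, 80, -1) 0.26 [ 0.86  1.17 -1.    1.89 -1.01  0.88  0.9 ]
('p', 90, 110, 1) 0.2 [ 0.34  1.06 -0.5   1.43 -0.98  1.6  -2.4 ]
('p', 90, 110, -1) 0.47 [ 0.64  1.3  -1.    1.43 -0.54  1.38  0.5 ]
('p', 90, 140, -1) 0.1 [ 0.3   1.44 -1.    0.92 -0.36  1.96  0.37]
real	1m10.634s
user	4m10.411s
sys	0m0.366s
```

Option B looks clear. Grasp at a tilt of about 60–65° with tool x reversed, then place with the tool at azimuth ≈ -30° and about 25–30° below level. That keeps the body clear of the slim peg and the tab, and the joints well inside their ranges. Now I'll check whether a pseudo-inverse IK reproduces the logged joint drift, so I can predict paths.

```bash
cat > sim.py <<'E'
from ik import *
def jac(q):
    p,R=fk(q,P,sg);J=np.zeros((6,7))
    for i in range(7):
        d=np.array(q,float);d[i]+=1e-5;pp,RR=fk(d,P,sg);J[:3,i]=(pp-p)/1e-5;J[3:,i]=(RR*R.inv()).as_rotvec()/1e-5
    return p,R,J
def follow(q,wps,n=12,lam=1e-3,log=True,rows=False):
    """wps list of (p,R); pinv tracking in model; straight segments"""
    q=np.array(q,float);out=[]
    for (pt,Rt) in wps:
        p0,R0,_=jac(q)
        dv=(Rt*R0.inv()).as_rotvec()
        for k in range(1,n+1):
            for _ in range(2):
                p,R,J=jac(q);e=np.r_[p0+(pt-p0)*k/n-p,(Ro.from_rotvec(dv*k/n)*R0*R.inv()).as_rotvec()]
                q=q+J.T@np.linalg.solve(J@J.T+lam**2*np.eye(6),e)
        out.append(q.copy())
        if log:print(q.round(2),"margin",round(marg(q),2), "at",lo_hi(q))
    return out
def lo_hi(q):
    m=np.minimum(q-lo,hi-q);return "j%d"%(m.argmin()+1)
E
python3 - <<'E'
from sim import *
q=D[0][0]
W=[]
for _,p,x,z in D[1:7]:
    z=np.array(z);z=z/np.linalg.norm(z);x=np.array(x);x=x-z*(x@z);x/=np.linalg.norm(x);W.append((np.array(p),Ro.from_matrix(np.stack([x,np.cross(z,x),z],1))))
follow(q,W)
for d in D[1:7]:print(d[0])
E
```

```text
[ 0.97  0.17 -0.32  1.66  0.03  1.31  0.22] margin 0.67 at j2
[ 0.71 -0.   -0.6   1.85 -0.02  1.3   0.57] margin 0.5 at j2
[ 0.37  0.07 -0.94  1.86  0.04  1.24  0.55] margin 0.53 at j3
[-0.04  0.51 -0.92  1.83  0.43  1.02  0.27] margin 0.55 at j3
[-0.02  0.58 -0.88  1.72  0.47  1.07  0.36] margin 0.59 at j3
[ 0.27  0.28 -1.02  1.77  0.23  1.23  0.59] margin 0.45 at j3
[0.95, 0.17, -0.33, 1.67, 0.06, 1.31, 0.18]
[0.71, 0, -0.63, 1.85, 0, 1.29, 0.53]
[0.36, 0.09, -0.97, 1.85, 0.08, 1.24, 0.5]
[-0.04, 0.52, -0.95, 1.82, 0.48, 1.06, 0.23]
[-0.02, 0.59, -0.9, 1.71, 0.51, 1.1, 0.32]
[0.26, 0.31, -1.05, 1.76, 0.28, 1.24, 0.54]
```

The model predicts the real arm to a few hundredths of a radian. Next I plan the route to the reversed grasp.

```bash
cat > route.py <<'E'
from sim import *
import sys
A=np.array
def go(ws,t,azp,q0=[1.19,-.33,-1.47,2.4,.41,.07,.64],xs=-1):
    pin=A([.598,.068,.053]);Rg=orient(-8.4,t,xs);z=Rg.as_matrix()[:,2];g=pin+.0187*z
    peg=A([.5757,.284,.095]);Rp=orient(azp,90-t,-xs);zp=Rp.as_matrix()[:,2];pl=peg+.0187*zp
    W=ws+[(g-.1*z,Rg),(g,Rg),(g+[0,0,.02],Rg),(g+[-.08,0.0,.12],Rg)]
    o=follow(q0,W);return o,pl,Rp
print("route1")
go([(A([.50,-.05,.20]),orient(-8,80,1)),(A([.48,-.2,.22]),orient(-60,90,1)),(A([.48,-.3,.22]),orient(-120,90,1)),(A([.48,-.2,.22]),orient(-188,90,1))],62,-30)
print("route2 direct spin")
go([(A([.50,.05,.20]),orient(-8,80,1)),(A([.50,.05,.22]),orient(-98,85,1)),(A([.50,.05,.22]),orient(-188,90,1))],62,-30)
print("route3 far right")
go([(A([.50,-.05,.20]),orient(-8,80,1)),(A([.45,-.3,.22]),orient(-60,90,1)),(A([.3,-.5,.22]),orient(-120,90,1)),(A([.48,-.2,.22]),orient(-188,90,1))],62,-30)
E
python3 route.py
```

```text
route1
[ 0.58 -0.03 -0.54  1.92 -0.03  1.07  1.49] margin 0.47 at j2
[ 0.7   0.13 -0.4   1.72  0.03  1.3   0.83] margin 0.63 at j2
[ 0.71  0.22 -0.25  1.61  0.03  1.32 -0.05] margin 0.72 at j2
[ 0.54  0.12 -0.22  1.72  0.    1.3  -1.38] margin 0.62 at j2
[ 0.22  0.04 -0.53  2.12  0.36  0.56 -2.29] margin 0.3 at j4
[ 0.12  0.3  -0.42  2.08  0.7   0.4  -2.57] margin 0.03 at j7
[ 0.16  0.26 -0.46  2.07  0.63  0.44 -2.5 ] margin 0.1 at j7
[ 0.25 -0.1  -0.53  2.16  0.2   0.62 -2.14] margin 0.26 at j4
route2 direct spin
[ 0.58 -0.03 -0.77  1.92  0.01  1.08  1.25] margin 0.47 at j2
[ 0.49  0.13 -0.77  1.74  0.16  1.34 -0.45] margin 0.63 at j2
[ 0.44  0.1  -0.64  1.76  0.04  1.3  -1.91] margin 0.6 at j2
[ 0.37  0.04 -0.68  2.12  0.38  0.56 -2.3 ] margin 0.3 at j4
[ 0.24  0.31 -0.55  2.08  0.78  0.43 -2.63] margin -0.03 at j7
[ 0.28  0.28 -0.59  2.07  0.71  0.46 -2.56] margin 0.04 at j7
[ 0.4  -0.11 -0.68  2.16  0.16  0.62 -2.11] margin 0.26 at j4
route3 far right
[ 0.58 -0.03 -0.54  1.92 -0.03  1.07  1.49] margin 0.47 at j2
[ 0.8   0.17 -0.3   1.67  0.03  1.31  1.03] margin 0.67 at j2
[ 1.    0.25 -0.04  1.56 -0.02  1.32  0.46] margin 0.74 at j6
[ 0.54  0.12 -0.22  1.72  0.    1.3  -1.38] margin 0.62 at j2
[ 0.22  0.04 -0.53  2.12  0.36  0.56 -2.29] margin 0.3 at j4
[ 0.12  0.3  -0.42  2.08  0.7   0.4  -2.57] margin 0.03 at j7
[ 0.16  0.26 -0.45  2.07  0.63  0.44 -2.5 ] margin 0.1 at j7
[ 0.25 -0.1  -0.53  2.16  0.2   0.62 -2.14] margin 0.26 at j4
```

```bash
cat > route4.py <<'E'
from sim import *
import io,contextlib
from route import go,A
E
sed -i 's/^print("route1")/if __name__!="__main__": raise SystemExit\nprint("route1")/' route.py
cat > route4.py <<'E'
from sim import *
A=np.array
W0=[(A([.50,-.05,.20]),orient(-8,80,1)),(A([.48,-.2,.22]),orient(-60,90,1)),(A([.48,-.3,.22]),orient(-120,90,1)),(A([.48,-.2,.22]),orient(-188,90,1))]
q0=[1.19,-.33,-1.47,2.4,.41,.07,.64]
for t in (65,70,75):
  print("t",t)
  pin=A([.598,.068,.053]);Rg=orient(-8.4,t,-1);z=Rg.as_matrix()[:,2];g=pin+.0187*z
  o=follow(q0,W0+[(g-.1*z,Rg),(g,Rg),(g+[0,0,.02],Rg),(g+[-.1,0.0,.14],Rg)],log=False)
  for q in o[-4:]:print(q.round(2),round(marg(q),2),lo_hi(q))
  for az in (-45,-30,-15):
    Rp=orient(az,90-t,1);zp=Rp.as_matrix()[:,2];pl=A([.5757,.284,.095])+.0187*zp
    qp=ik(pl+[0,0,.08],Rp,-.3,[-.5,.5,-.3,1.75,1.1,1.2,-.7])
    if qp is None: print(az,"none");continue
    W=[fk(o[-1]+(qp-o[-1])*f,P,sg) for f in (.2,.4,.6,.8,1)]+[(pl,Rp)]
    s=follow(o[-1],W,log=False);print(az,[round(marg(q),2) for q in s],lo_hi(s[-1]),s[-2].round(2),"zs",[w[0].round(2).tolist() for w in W])
E
python3 route4.py
```

```text
t 65
[ 0.2   0.07 -0.5   2.07  0.3   0.62 -2.22] 0.35 j4
[ 0.12  0.31 -0.41  2.04  0.57  0.46 -2.44] 0.16 j7
[ 0.15  0.27 -0.44  2.03  0.51  0.49 -2.38] 0.22 j7
[ 0.22 -0.16 -0.49  2.14  0.1   0.73 -2.06] 0.28 j4
-45 [np.float64(0.37), np.float64(0.47), np.float64(0.56), np.float64(0.59), np.float64(0.4), np.float64(0.43)] j6 [-0.51  0.68 -0.64  1.68  1.38  1.66 -0.83] zs [[0.5, 0.09, 0.15], [0.51, 0.11, 0.14], [0.54, 0.14, 0.13], [0.57, 0.19, 0.15], [0.59, 0.27, 0.17], [0.59, 0.27, 0.09]]
-30 [np.float64(0.33), np.float64(0.38), np.float64(0.43), np.float64(0.49), np.float64(0.54), np.float64(0.53)] j4 [-0.44  0.56 -0.69  1.88  1.51  1.45 -0.8 ] zs [[0.5, 0.08, 0.15], [0.51, 0.1, 0.13], [0.53, 0.13, 0.13], [0.57, 0.18, 0.15], [0.59, 0.28, 0.17], [0.59, 0.28, 0.09]]
-15 [np.float64(0.29), np.float64(0.31), np.float64(0.32), np.float64(0.34), np.float64(0.35), np.float64(0.35)] j4 [-0.32  0.43 -0.73  2.07  1.68  1.21 -0.79] zs [[0.5, 0.07, 0.15], [0.51, 0.08, 0.14], [0.54, 0.11, 0.14], [0.58, 0.18, 0.15], [0.59, 0.28, 0.17], [0.59, 0.28, 0.09]]
t 70
[ 0.19  0.12 -0.47  1.99  0.23  0.7
[... 1380 characters left out ...]
 1.76 -0.91] zs [[0.49, 0.08, 0.14], [0.5, 0.08, 0.13], [0.53, 0.11, 0.13], [0.57, 0.17, 0.15], [0.59, 0.27, 0.17], [0.59, 0.27, 0.09]]
-30 [np.float64(0.43), np.float64(0.46), np.float64(0.48), np.float64(0.5), np.float64(0.48), np.float64(0.47)] j6 [-0.55  0.64 -0.59  1.89  1.63  1.58 -0.92] zs [[0.49, 0.06, 0.14], [0.5, 0.07, 0.12], [0.53, 0.09, 0.13], [0.57, 0.16, 0.15], [0.59, 0.27, 0.17], [0.59, 0.27, 0.09]]
-15 [np.float64(0.39), np.float64(0.38), np.float64(0.36), np.float64(0.34), np.float64(0.33), np.float64(0.35)] j4 [-0.46  0.53 -0.62  2.09  1.84  1.38 -0.96] zs [[0.49, 0.05, 0.14], [0.5, 0.04, 0.12], [0.54, 0.07, 0.13], [0.58, 0.15, 0.15], [0.59, 0.28, 0.17], [0.59, 0.28, 0.09]]
```

I'll take grasp tilt 70° and place azimuth -30°. Rerouting now.

```bash
python3 - <<'E'
from h import *
st();plan([(np.array([.50,-.05,.20]),orient(-8,80,1))],.087)
E
```

```text
t 6.9 p [0.5398 0.0574 0.1106] q [ 1.19 -0.33 -1.47  2.4   0.41  0.07  0.64] F [-0.22 -0.21  0.18] w 0.0869 z [ 0.702 -0.086 -0.706] x [0.131 0.991 0.009]
rows needed 3.34
10.5 -0.2 0.1 -0.0332 0.0138 -0.0245 0.087; 21.0 -0.4 0.1 -0.0664 0.0276 -0.0490 0.087; 31.5 -0.6 0.2 -0.0996 0.0414 -0.0735 0.087; 35.0 -0.7 0.2 -0.1109 0.0461 -0.0818 0.087; 35.0 -0.7 0.2 -0.1109 0.0461 -0.0818 0.087
```

Request:
carry_out(increments="3 0 0 -0.008 0.006 -0.010 0.087; 10 0 0 -0.028 0.018 -0.028 0.087; 19 0 0 -0.058 0.030 -0.050 0.087; 28 -0.5 0 -0.085 0.040 -0.068 0.087; 35 -0.7 0 -0.110 0.046 -0.082 0.087")

```text
time: 7.52
ee_pos: [0.4983, -0.0447, 0.201]
eef_rot: [0.744, 0.65, 0.102, 0.12]
ft_force: [1.7, -0.8, -0.9]
width: 0.0867
```

```bash
python3 - <<'E'
from h import *
st();plan([(np.array([.48,-.2,.22]),orient(-60,90,1))],.087)
E
```

```text
t 7.53 p [ 0.4983 -0.0447  0.201 ] q [ 0.45 -0.15 -0.44  2.06 -0.02  0.91  1.44] F [ 1.71 -0.82 -0.95] w 0.0867 z [ 0.308 -0.046 -0.95 ] x [ 0.135  0.991 -0.004]
rows needed 5.25
3.2 -1.5 9.9 -0.0298 0.0016 -0.0031 0.087; 6.5 -3.1 19.7 -0.0596 0.0032 -0.0063 0.087; 9.7 -4.6 29.6 -0.0894 0.0049 -0.0094 0.087; 12.9 -6.1 39.5 -0.1192 0.0065 -0.0126 0.087; 16.2 -7.7 49.4 -0.1490 0.0081 -0.0157 0.087
```

Request:
carry_out(increments="3 -1.5 10 -0.030 0.002 -0.003 0.087; 6 -3 20 -0.060 0.003 -0.006 0.087; 9.5 -4.5 30 -0.089 0.005 -0.009 0.087; 13 -6 40 -0.119 0.006 -0.013 0.087; 16 -7.5 49 -0.149 0.008 -0.016 0.087")

```text
time: 8.15
ee_pos: [0.4812, -0.1897, 0.2198]
eef_rot: [0.959, 0.283, 0.007, 0.003]
ft_force: [0.9, -1.4, 0.7]
width: 0.0869
```

```bash
python3 - <<'E'
from h import *
st();plan([(np.array([.48,-.25,.22]),orient(-110,90,1))],.087)
E
```

```text
t 8.15 p [ 0.4812 -0.1897  0.2198] q [ 0.6   0.1  -0.33  1.75  0.03  1.28  0.84] F [ 0.9  -1.36  0.67] w 0.0869 z [ 0.016 -0.001 -1.   ] x [0.839 0.543 0.013]
rows needed 5.04
0.0 -0.2 10.5 -0.0067 0.0099 -0.0000 0.087; 0.1 -0.4 21.0 -0.0134 0.0198 -0.0001 0.087; 0.1 -0.5 31.5 -0.0201 0.0298 -0.0001 0.087; 0.1 -0.7 42.0 -0.0268 0.0397 -0.0002 0.087; 0.2 -0.9 52.5 -0.0335 0.0496 -0.0002 0.087
```

Request:
carry_out(increments="0 0 10 -0.007 0.010 0 0.087; 0 -0.3 20.5 -0.013 0.020 0 0.087; 0 -0.5 31 -0.020 0.030 0 0.087; 0 -0.7 42 -0.027 0.040 0 0.087; 0 -0.9 52.5 -0.033 0.050 0 0.087")

```text
time: 8.78
ee_pos: [0.4851, -0.2279, 0.2198]
eef_rot: [0.987, -0.16, -0.002, -0.014]
ft_force: [6.8, 85.5, 13.2]
width: 0.0816
```

```bash
python3 - <<'E'
from h import *
st();plan([(np.array([.48,-.15,.21]),orient(-188,90,1))],.087)
E
```

```text
t 8.78 p [ 0.4851 -0.2279  0.2198] q [ 0.59  0.16 -0.25  1.68  0.01  1.31  0.02] F [ 6.8  85.5  13.16] w 0.0816 z [ 0.001  0.027 -1.   ] x [ 0.949 -0.316 -0.007]
rows needed 7.58
-0.1 0.2 10.5 -0.0039 -0.0095 0.0016 0.087; -0.3 0.4 21.0 -0.0078 -0.0190 0.0032 0.087; -0.4 0.6 31.5 -0.0116 -0.0285 0.0047 0.087; -0.5 0.7 42.0 -0.0155 -0.0380 0.0063 0.087; -0.6 0.9 52.5 -0.0194 -0.0475 0.0079 0.087
```

Contact, +85 N in y: turning jaws-forward at y≈-0.23 put a finger or the body against the white bath on the right. I missed that. Moving away to the left at once, without rotation.

Request:
carry_out(increments="0 0 0 -0.004 -0.012 0 0.0816; 0 0 0 -0.012 -0.030 0 0.0816; 0 0 0 -0.025 -0.055 0 0.0816; 0 0 0 -0.035 -0.080 0 0.087; 0 0 0 -0.040 -0.100 0 0.087")

```text
time: 9.4
ee_pos: [0.4784, -0.1184, 0.2231]
eef_rot: [0.987, -0.159, -0.001, -0.015]
ft_force: [0.2, -0.3, -1.1]
width: 0.0864
```

```bash
python3 - <<'E'
from h import *
from bench import r
st();plan([(np.array([.48,-.05,.22]),orient(-188,90,1))],.087)
for n in("scene","top"):
    p,d=r.camera(n);cv2.imwrite(f"pics/{n}6.png",p)
E
```

```text
t 9.4 p [ 0.4784 -0.1184  0.2231] q [ 0.49  0.06 -0.33  1.78 -0.01  1.3  -0.16] F [ 0.17 -0.31 -1.08] w 0.0864 z [ 0.002  0.029 -1.   ] x [ 0.95  -0.314 -0.007]
rows needed 7.59
-0.1 0.2 10.5 -0.0026 -0.0086 0.0007 0.087; -0.3 0.4 21.0 -0.0052 -0.0172 0.0014 0.087; -0.4 0.6 31.5 -0.0078 -0.0258 0.0020 0.087; -0.6 0.8 42.0 -0.0105 -0.0344 0.0027 0.087; -0.7 1.0 52.5 -0.0131 -0.0430 0.0034 0.087
```

View pics/scene6.png

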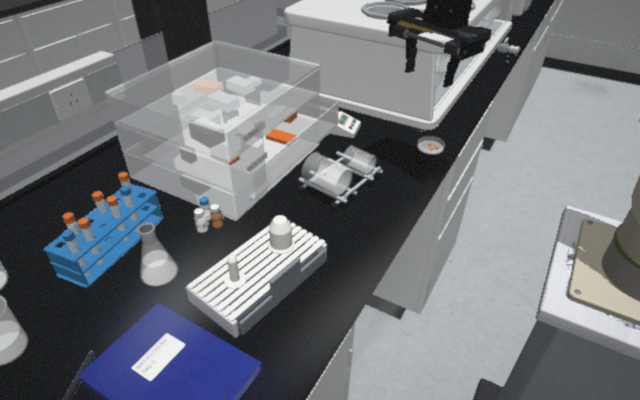

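View pics/top6.png

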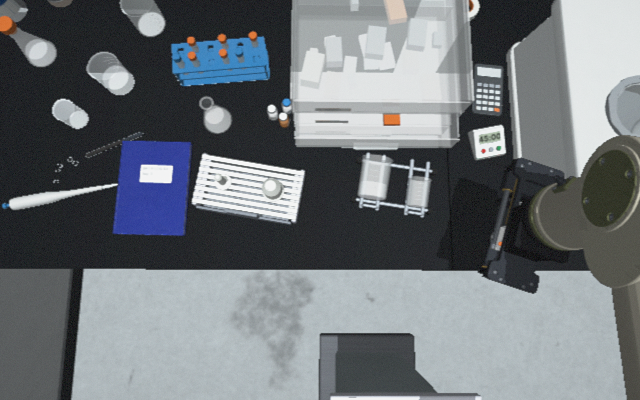

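Free again, the objects are undisturbed and the tray is shut. I'll finish the half turn, moving left away from the bath.

Request:
carry_out(increments="0 0 10.5 -0.004 -0.012 0 0.087; 0 0 21 -0.008 -0.025 0 0.087; 0 0.5 31.5 -0.011 -0.038 0 0.087; 0 0.7 42 -0.015 -0.050 0 0.087; -0.5 1 52.5 -0.018 -0.060 0 0.087")

```text
time: 10.12
ee_pos: [0.4801, -0.055, 0.2252]
eef_rot: [0.814, -0.581, -0.0, -0.008]
ft_force: [1.0, -0.4, 0.1]
width: 0.0872
```

```bash
cat >> h.py <<'E'
def pre(s,L,t=70):
    pin=np.array([.598,.068,.053]);R=orient(-8.4,t,-1);z=R.as_matrix()[:,2];return pin+(.0187-L)*z,R
E
python3 - <<'E'
from h import *
st();p,R=pre(0,.14);print(p);plan([(p,R)],.087)
E
```

```text
t 10.12 p [ 0.4801 -0.055   0.2252] q [ 0.4   0.03 -0.38  1.81 -0.    1.3  -1.21] F [ 1.05 -0.38  0.14] w 0.0872 z [ 0.009  0.012 -1.   ] x [ 0.326 -0.945 -0.009]
[0.55695802 0.07406055 0.16698471]
rows needed 3.19
6.0 1.7 8.5 -0.0302 -0.0357 0.0190 0.087; 11.9 3.4 16.9 -0.0604 -0.0714 0.0379 0.087; 17.9 5.1 25.4 -0.0907 -0.1071 0.0569 0.087; 19.1 5.4 27.0 -0.0964 -0.1140 0.0605 0.087; 19.1 5.4 27.0 -0.0964 -0.1140 0.0605 0.087
```

Request:
carry_out(increments="4 1 6 -0.020 -0.025 0.012 0.087; 9 2.5 12.5 -0.045 -0.053 0.028 0.087; 14 4 20 -0.070 -0.083 0.044 0.087; 18 5 25.5 -0.090 -0.106 0.056 0.087; 19 5.5 27 -0.096 -0.114 0.060 0.087")

```text
time: 10.75
ee_pos: [0.5566, 0.075, 0.1667]
eef_rot: [-0.644, 0.745, -0.131, 0.113]
ft_force: [0.4, -1.3, 0.1]
width: 0.0871
```

```bash
python3 - <<'E'
from h import *
from bench import r
st();m=r.camera_model("wrist");p,d=r.camera("wrist");cv2.imwrite("pics/w7.png",p)
p,R=pre(0,.0);plan([(p,R)],.087)
E
```

```text
t 10.75 p [0.5566 0.075  0.1667] q [ 0.23  0.03 -0.54  1.98  0.23  0.83 -2.16] F [ 0.44 -1.33  0.13] w 0.0871 z [ 0.338 -0.05  -0.94 ] x [-0.145 -0.989  0.001]
rows needed 2.33
0.0 -0.0 0.0 0.0006 -0.0003 0.0600 0.087; 0.0 -0.0 0.1 0.0011 -0.0005 0.1200 0.087; 0.0 -0.0 0.1 0.0013 -0.0006 0.1397 0.087; 0.0 -0.0 0.1 0.0013 -0.0006 0.1397 0.087; 0.0 -0.0 0.1 0.0013 -0.0006 0.1397 0.087
```

View pics/w7.png

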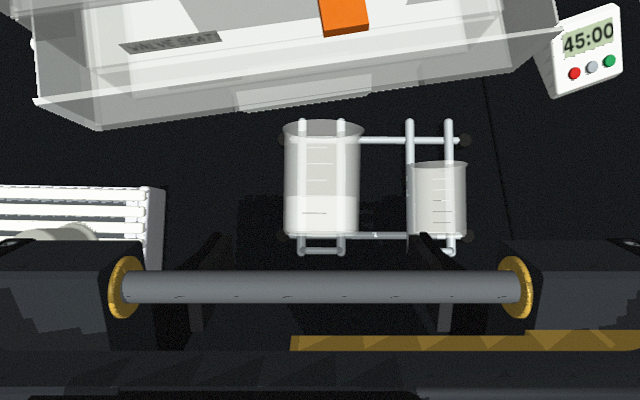

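Wrist view: the beaker is centred at u≈322 (cx=320) with its axis vertical in the picture, and the fingers straddle it. Descending along the tool.

Request:
carry_out(increments="0 0 0 0 0 0.025 0.087; 0 0 0 0.001 0 0.060 0.087; 0 0 0 0.001 0 0.090 0.087; 0 0 0 0.001 0 0.115 0.087; 0 0 0 0.001 0 0.133 0.087")

```text
time: 11.42
ee_pos: [0.6014, 0.0659, 0.0402]
eef_rot: [-0.644, 0.746, -0.131, 0.112]
ft_force: [0.6, 0.7, 1.0]
width: 0.0873
```

```bash
python3 - <<'E'
from h import *
from bench import r
st()
p,R=pre(0,.0);plan([(p,R)],.087)
for n in("wrist","top"):
    p,d=r.camera(n);cv2.imwrite(f"pics/{n}8.png",p)
E
```

```text
t 11.43 p [0.6014 0.0659 0.0402] q [ 0.16  0.3  -0.47  2.    0.5   0.61 -2.36] F [0.57 0.72 0.95] w 0.0873 z [ 0.336 -0.052 -0.941] x [-0.146 -0.989  0.002]
rows needed 0.1
0.1 -0.1 0.0 -0.0016 -0.0009 0.0054 0.087; 0.1 -0.1 0.0 -0.0016 -0.0009 0.0054 0.087; 0.1 -0.1 0.0 -0.0016 -0.0009 0.0054 0.087; 0.1 -0.1 0.0 -0.0016 -0.0009 0.0054 0.087; 0.1 -0.1 0.0 -0.0016 -0.0009 0.0054 0.087
```

View pics/wrist8.png

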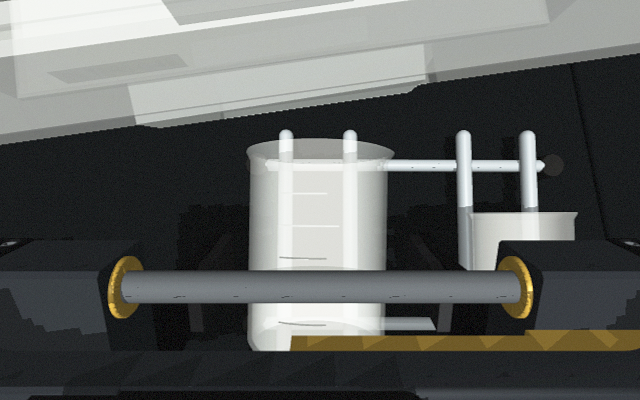

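View pics/top8.png

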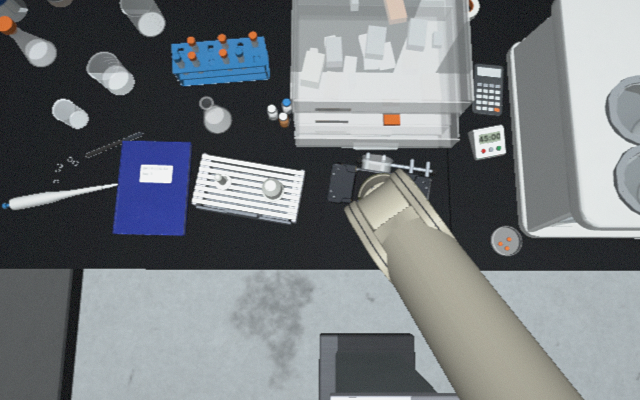

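Centred. Going the last 5 mm, then closing with a modest squeeze.

Request:
carry_out(increments="0 0 0 -0.001 -0.001 0.005 0.087; 0 0 0 -0.0015 -0.001 0.005 0.075; 0 0 0 -0.0015 -0.001 0.005 0.06; 0 0 0 -0.0015 -0.001 0.005 0.05; 0 0 0 -0.0015 -0.001 0.005 0.05", squeeze=12)

```text
time: 12.15
ee_pos: [0.6037, 0.0667, 0.0357]
eef_rot: [-0.644, 0.746, -0.131, 0.111]
ft_force: [-2.4, -3.0, 4.9]
width: 0.064
```

```bash
python3 - <<'E'
from h import *
st()
E
```

```text
t 12.15 p [0.6037 0.0667 0.0357] q [ 0.16  0.32 -0.47  1.99  0.51  0.6  -2.37] F [-2.37 -2.98  4.86] w 0.064 z [ 0.335 -0.052 -0.941] x [-0.147 -0.989  0.003]
```

Request:
carry_out(increments="0 0 0 0 0 0 0.05; 0 0 0 0 0 0 0.05; 0 0 0 0 0 0 0.05; 0 0 0 0 -0.001 -0.003 0.05; 0 0 0 0 -0.003 -0.009 0.05", squeeze=15)

```text
time: 12.78
ee_pos: [0.6032, 0.0669, 0.0451]
eef_rot: [-0.644, 0.746, -0.131, 0.111]
ft_force: [0.1, 1.2, -0.2]
width: 0.0635
```

```bash
python3 - <<'E'
from h import *
from bench import r
st()
for n in("wrist","scene"):
    p,d=r.camera(n);cv2.imwrite(f"pics/{n}9.png",p)
E
```

```text
t 12.78 p [0.6032 0.0669 0.0451] q [ 0.17  0.3  -0.48  1.99  0.49  0.62 -2.36] F [ 0.11  1.2  -0.17] w 0.0635 z [ 0.334 -0.052 -0.941] x [-0.146 -0.989  0.003]
```

View pics/wrist9.png

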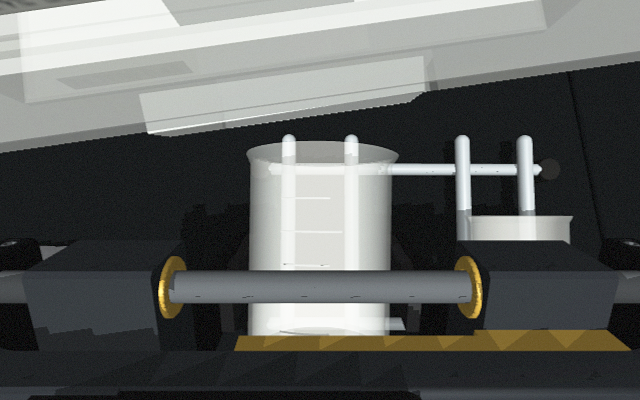

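View pics/scene9.png

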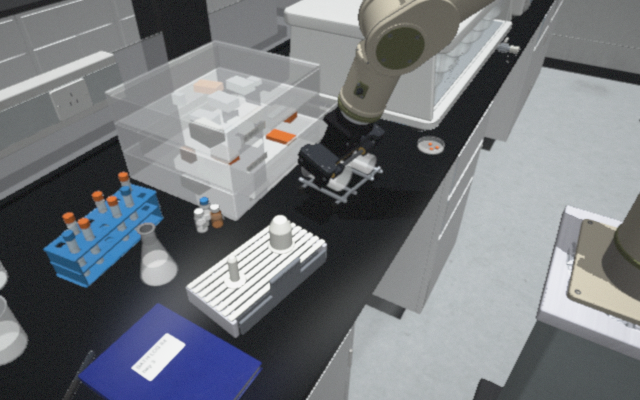

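The beaker rises with the fingers: in the wrist view its mouth at (322,150) has shifted against the rods. I'll lift past the near stop and come back from the enclosure lip.

```bash
python3 - <<'E'
from h import *
from bench import r
s=r.read_state();p=s['ee_pos'];R=Ro.from_quat(s['eef_rot'])
plan([(p+np.array(o),R) for o in ([0,0,.008],[-.01,0,.022],[-.03,0,.05],[-.06,0,.085],[-.09,0,.12])],.05)
E
```

```text
0.0 0.0 0.0 0.0000 -0.0027 -0.0075 0.05; 0.0 0.0 0.0 0.0015 0.0018 -0.0240 0.05; 0.0 0.0 0.0 0.0045 0.0109 -0.0571 0.05; 0.0 0.0 0.0 0.0090 0.0270 -0.1001 0.05; 0.0 0.0 0.0 0.0134 0.0430 -0.1431 0.05
```

Request:
carry_out(increments="0 0 0 0 -0.003 -0.0075 0.05; 0 0 0 0.0015 0.002 -0.024 0.05; 0 0 0 0.0045 0.011 -0.057 0.05; 0 0 0 0.009 0.027 -0.100 0.05; 0 0 0 0.0135 0.043 -0.143 0.05")

```text
time: 13.5
ee_pos: [0.513, 0.0672, 0.1673]
eef_rot: [-0.644, 0.745, -0.131, 0.112]
ft_force: [-0.2, 0.5, -0.0]
width: 0.0638
```

```bash
python3 - <<'E'
from h import *
from bench import r
import pickle
st();m=r.camera_model("wrist")
for n in("wrist","scene","top"):
    p,d=r.camera(n);cv2.imwrite(f"pics/{n}10.png",p)
    if n=="wrist":pickle.dump((m,d),open("w10.pkl","wb"))
E
```

```text
t 13.5 p [0.513  0.0672 0.1673] q [ 0.27 -0.08 -0.57  2.08  0.15  0.82 -2.1 ] F [-0.24  0.51 -0.  ] w 0.0638 z [ 0.336 -0.051 -0.941] x [-0.146 -0.989  0.002]
```

View pics/wrist10.png

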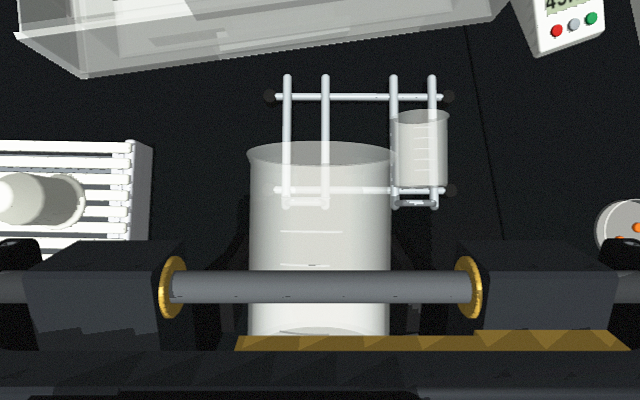

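View pics/scene10.png

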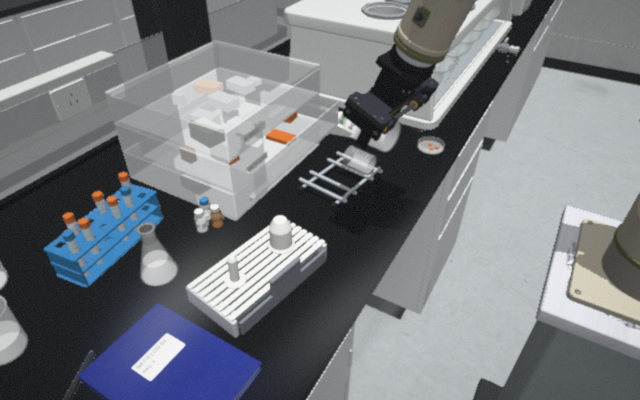

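```bash
python3 - <<'E'
from h import *
from bench import r
import pickle
m,d=pickle.load(open("w10.pkl","rb"));s=r.read_state()
R=Ro.from_quat(s['eef_rot']);pin=s['ee_pos']-.0187*R.as_matrix()[:,2];print("pinch",pin)
E=m["extrinsics"]
# far rim top of mouth ellipse (322,142), near edge?  use sides at v~153
for w in (148,150,152):
    Z=352.29*.066/w
    c=E[:3,:3]@(np.array([(322-319.9)/352.29,(155-197.6)/352.29,1])*Z)+E[:3,3]
    rel=R.inv().apply(c-pin);print(w,Z,c.round(4),"rel tool",rel.round(4),"dist",np.linalg.norm(rel))
    print("along b",(c-pin)@[np.cos(.147),-np.sin(.147),0],"dz",c[2]-pin[2])
print("depths",d[145:175:5,322],d[160:330:30,322])
E
python3 -c "
import cv2;p=cv2.imread('pics/wrist10.png');cv2.imwrite('pics/w10c.png',cv2.resize(p[120:345,220:420],None,fx=2.6,fy=2.6,interpolation=cv2.INTER_CUBIC))"
```

```text
pinch [0.5081036  0.06805882 0.18630836]
148 0.15710229729729733 [0.5566 0.0592 0.1891] rel tool [ 0.0017 -0.0472  0.0144] dist 0.04940922651909388
along b 0.04930363261239164 dz 0.0027674961876781035
150 0.15500760000000002 [0.5562 0.0593 0.1911] rel tool [ 0.0017 -0.0476  0.0123] dist 0.04916467260846637
along b 0.048898356856765815 dz 0.004838132514294241
152 0.15296802631578948 [0.5558 0.0593 0.1932] rel tool [ 0.0017 -0.0479  0.0103] dist 0.04901273848108947
along b 0.048503746252603855 dz 0.006854278411262599
depths [0.12749247 0.12936707 0.13003993 0.12988107 0.12962824 0.13013025] [0.12988107 0.12865703 0.12781632 0.12863107 0.0838917  0.12827192]
```

View pics/w10c.png

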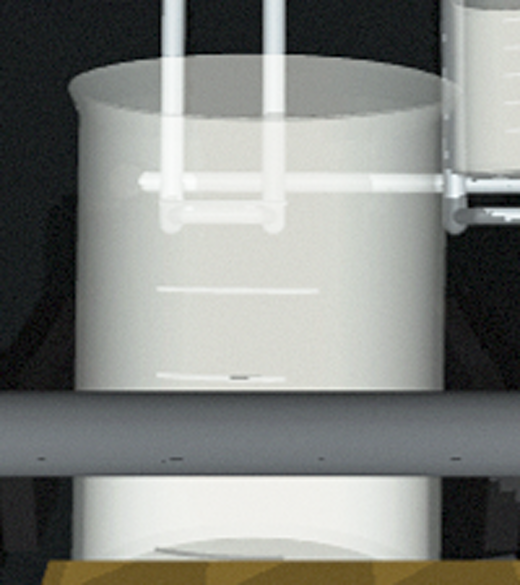

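```bash
python3 - <<'E'
from h import *
import pickle
m,d=pickle.load(open("w10.pkl","rb"));P=dep(m,d)
b=np.array([np.cos(.147),-np.sin(.147),0]);pin=np.array([.5081,.0681,.1863])
for u in (310,322,334):
    X=[(float(np.round((P[v,u]-pin)@b,4)),float((P[v,u,2]-pin[2]).round(4))) for v in list(range(168,262,8))+[308,314,320]];print(X)
E
```

```text
[(0.0391, 0.0302), (0.0364, 0.0285), (0.0333, 0.0294), (0.0304, 0.0292), (0.0275, 0.0288), (0.0245, 0.029), (0.0216, 0.0288), (0.0187, 0.029), (0.0158, 0.0299), (0.0128, 0.0281), (0.01, 0.0286), (0.0071, 0.0287), (-0.0117, 0.0278), (-0.0138, 0.0277), (-0.0162, 0.0269)]
[(0.0394, 0.0287), (0.0364, 0.0288), (0.0334, 0.0293), (0.0304, 0.0291), (0.0275, 0.0289), (0.0246, 0.0287), (0.0216, 0.029), (0.0187, 0.0301), (0.0158, 0.0296), (0.0128, 0.0282), (0.01, 0.0292), (0.0071, 0.0291), (-0.0115, 0.0284), (-0.0139, 0.0276), (-0.0158, 0.0284)]
[(0.0394, 0.0288), (0.0364, 0.0289), (0.0333, 0.0296), (0.0305, 0.0285), (0.0274, 0.0301), (0.0245, 0.0291), (0.0216, 0.028), (0.0187, 0.028), (0.0158, 0.0291), (0.0129, 0.0287), (0.0099, 0.028), (0.0071, 0.0284), (-0.0116, 0.0281), (-0.0136, 0.0285), (-0.0158, 0.0284)]
```

The beaker is level to about 1°, its axis within 2 mm of the pinch, gripped 37–39 mm from the base. Next is the reorientation path, with clearance checks against the lip (x 0.652) and the pegs.

```bash
cat > swing.py <<'E'
from sim import *
from bench import r
A=np.array
def ext(p,R):
    M=R.as_matrix();pin=p-.0187*M[:,2]
    bt=A([0,-np.sin(np.radians(70)),np.cos(np.radians(70))])
    b=M@bt
    C=A([pin-M[:,2]*k+M[:,0]*sx*.095+M[:,1]*sy*.0375 for k in (.051,.13) for sx in(-1,1) for sy in(-1,1)])
    mo=pin+b*.053;ba=pin-b*.035
    return "body x<%.3f z>%.3f y[%.2f,%.2f]"%(C[:,0].max(),C[:,2].min(),C[:,1].min(),C[:,1].max()),"mouth",mo.round(3),"base",ba.round(3),"b",b.round(2)
s=r.read_state();q0=s['joint_positions']
Rp=orient(-30,20,1);zp=Rp.as_matrix()[:,2];pl=A([.5757,.284,.095])+.0187*zp-A([.0017,-.001,0])
ab=pl+A([0,0,.10])
qp=ik(ab,Rp,-.6,[-.5,.6,-.6,1.88,1.58,1.5,-.86]);print(qp.round(2),q0.round(2))
N=6;W=[]
for k in range(1,N+1):
    f=k/N;p,R=fk(q0+(qp-q0)*f,P,sg)
    p=p+A([-.03,0,.07])*np.sin(np.pi*f);W.append((p if k<N else ab,R if k<N else Rp))
qs=follow(q0,W+[(pl,Rp)])
pr=Ro.from_quat(s['eef_rot'])
for p,R in W:
    print(p.round(3),"rot",round(np.degrees((pr.inv()*R).magnitude()),1),*ext(p,R));pr=R
print(*ext(pl,Rp))
import pickle;pickle.dump(([(p,R.as_quat()) for p,R in W],pl,Rp.as_quat()),open("swing.pkl","wb"))
E
python3 swing.py
```

```text
[-0.53  0.55 -0.6   1.89  1.54  1.49 -0.83] [ 0.27 -0.08 -0.57  2.07  0.15  0.82 -2.1 ]
[ 0.21 -0.06 -0.63  2.03  0.3   1.   -1.82] margin 0.39 at j4
[ 0.14 -0.02 -0.71  2.    0.49  1.14 -1.56] margin 0.42 at j4
[ 0.05  0.08 -0.78  1.97  0.73  1.25 -1.34] margin 0.45 at j4
[-0.07  0.23 -0.83  1.95  1.01  1.36 -1.17] margin 0.47 at j4
[-0.23  0.42 -0.82  1.93  1.31  1.47 -1.  ] margin 0.49 at j4
[-0.41  0.6  -0.76  1.89  1.6   1.56 -0.83] margin 0.5 at j6
[-0.47  0.79 -0.68  1.88  1.69  1.58 -1.  ] margin 0.48 at j6
[0.479 0.076 0.177] rot 30.1 body x<0.521 z>0.208 y[-0.01,0.21] mouth [0.525 0.093 0.187] base [0.441 0.072 0.199] b [ 0.96  0.24 -0.14]
[0.471 0.08  0.192] rot 29.1 body x<0.540 z>0.209 y[0.02,0.22] mouth [0.507 0.115 0.189] base [0.439 0.069 0.221] b [ 0.77  0.52 -0.36]
[0.487 0.095 0.204] rot 28.4 body x<0.558 z>0.200 y[0.08,0.22] mouth [0.506 0.138 0.187] base [0.463 0.082 0.24 ] b [ 0.49  0.63 -0.6 ]
[0.52  0.13  0.207] rot 27.4 body x<0.571 z>0.191 y[0.11,0.27] mouth [0.522 0.169 0.176] base [0.503 0.122 0.248] b [ 0.22  0.54 -0.81]
[0.559 0.19  0.201] rot 26.3 body x<0.591 z>0.183 y[0.15,0.35] mouth [0.549 0.217 0.16 ] base [0.546 0.19  0.244] b [ 0.04  0.31 -0.95]
[0.589 0.276 0.189] rot 24.9 body x<0.591 z>0.177 y[0.22,0.43] mouth [0.574 0.285 0.142] base [0.574 0.285 0.23 ] b [ 0. -0. -1.]
body x<0.591 z>0.077 y[0.22,0.43] mouth [0.574 0.285 0.042] base [0.574 0.285 0.13 ] b [ 0. -0. -1.]
```

```bash
cat > nxt.py <<'E'
import sys,pickle
from h import *
from bench import r
s=st();k=int(sys.argv[1])
W,pl,Rp=pickle.load(open("swing.pkl","rb"))
if k==0: pickle.dump((s['ee_pos'],s['eef_rot']),open("sw0.pkl","wb"))
p0,r0=pickle.load(open("sw0.pkl","rb"))
ps=np.array([p0]+[w[0] for w in W]);R=Ro.from_quat([r0]+[w[1] for w in W]);T=np.linspace(0,1,len(ps))
sl=Slerp(T,R)
f=[min(1,(k*5+i)/20) for i in range(1,6)]
plan([(np.array([np.interp(x,T,ps[:,j]) for j in range(3)]),sl(x)) for x in f],.05)
E
python3 nxt.py 0
```

```text
t 13.65 p [0.5145 0.0671 0.1688] q [ 0.27 -0.08 -0.57  2.07  0.15  0.82 -2.1 ] F [ 1.05 -0.56 -1.6 ] w 0.0638 z [ 0.34  -0.053 -0.939] x [-0.146 -0.989  0.003]
-1.5 2.7 -8.5 -0.0011 0.0093 -0.0060 0.05; -2.9 5.5 -16.9 -0.0022 0.0186 -0.0120 0.05; -4.4 8.2 -25.4 -0.0033 0.0280 -0.0180 0.05; -5.8 10.7 -33.7 -0.0043 0.0316 -0.0234 0.05; -7.1 13.0 -42.0 -0.0052 0.0324 -0.0285 0.05
```

Request:
carry_out(increments="-1.5 2.5 -8 -0.001 0.009 -0.007 0.05; -3 5.5 -17 -0.002 0.018 -0.014 0.05; -4.5 8 -25.5 -0.003 0.027 -0.021 0.05; -6 10.5 -34 -0.004 0.031 -0.027 0.05; -7 13 -42 -0.005 0.032 -0.032 0.05", squeeze=20)

```text
time: 14.28
ee_pos: [0.4747, 0.0782, 0.1871]
eef_rot: [0.855, -0.478, 0.19, 0.065]
ft_force: [0.7, 0.0, -0.1]
width: 0.064
```

```bash
python3 nxt.py 1
```

```text
t 14.28 p [0.4747 0.0782 0.1871] q [ 0.16 -0.04 -0.68  2.01  0.42  1.11 -1.72] F [ 0.68  0.02 -0.07] w 0.064 z [ 0.264 -0.293 -0.919] x [ 0.47  -0.793  0.387]
-1.3 2.3 -8.0 -0.0011 0.0005 -0.0024 0.05; -2.6 4.8 -16.2 -0.0014 -0.0010 -0.0070 0.05; -3.9 7.6 -24.2 -0.0014 -0.0074 -0.0103 0.05; -5.1 10.3 -32.1 -0.0014 -0.0139 -0.0137 0.05; -6.4 13.0 -40.1 -0.0014 -0.0203 -0.0170 0.05
```

Request:
carry_out(increments="-1 2.5 -8 -0.001 0 -0.003 0.05; -2.5 5 -16 -0.001 -0.001 -0.007 0.05; -4 7.5 -24 -0.001 -0.007 -0.011 0.05; -5 10.5 -32 -0.001 -0.014 -0.014 0.05; -6.5 13 -40 -0.001 -0.020 -0.018 0.05")

```text
time: 14.9
ee_pos: [0.4867, 0.0954, 0.2038]
eef_rot: [0.935, -0.155, 0.223, 0.226]
ft_force: [1.0, -0.1, -1.1]
width: 0.064
```

```bash
python3 nxt.py 2
```

```text
t 14.9 p [0.4867 0.0954 0.2038] q [ 0.03  0.09 -0.79  1.98  0.73  1.3  -1.36] F [ 0.98 -0.09 -1.06] w 0.064 z [ 0.347 -0.493 -0.798] x [ 0.853 -0.188  0.487]
-1.5 3.1 -7.2 0.0069 -0.0123 -0.0022 0.05; -3.2 6.2 -14.7 0.0139 -0.0247 -0.0047 0.05; -4.8 9.3 -22.1 0.0208 -0.0371 -0.0072 0.05; -6.7 12.6 -29.1 0.0270 -0.0550 -0.0102 0.05; -8.8 16.1 -35.9 0.0327 -0.0756 -0.0136 0.05
```

Request:
carry_out(increments="-1.5 3 -7 0.007 -0.012 -0.003 0.05; -3 6 -14.5 0.014 -0.025 -0.006 0.05; -5 9.5 -22 0.021 -0.037 -0.009 0.05; -6.5 12.5 -29 0.027 -0.055 -0.012 0.05; -9 16 -36 0.033 -0.076 -0.016 0.05")

```text
time: 15.52
ee_pos: [0.5397, 0.1621, 0.2047]
eef_rot: [0.877, 0.158, 0.255, 0.375]
ft_force: [0.1, 0.0, -0.6]
width: 0.064
```

```bash
python3 nxt.py 3
```

```text
t 15.53 p [0.5397 0.1621 0.2047] q [-0.17  0.33 -0.83  1.93  1.15  1.49 -1.08] F [ 0.06  0.02 -0.56] w 0.064 z [ 0.567 -0.577 -0.588] x [0.819 0.469 0.329]
-2.0 3.4 -6.4 0.0161 -0.0119 -0.0011 0.05; -4.4 6.8 -13.0 0.0339 -0.0265 -0.0055 0.05; -7.2 10.2 -19.0 0.0522 -0.0457 -0.0131 0.05; -10.0 13.6 -25.0 0.0705 -0.0648 -0.0207 0.05; -12.9 17.0 -31.1 0.0888 -0.0839 -0.0283 0.05
```

Request:
carry_out(increments="-2 3.5 -6.5 0.016 -0.012 -0.002 0.05; -4.5 7 -13 0.034 -0.027 -0.006 0.05; -7 10 -19 0.052 -0.046 -0.013 0.05; -10 13.5 -25 0.070 -0.065 -0.021 0.05; -13 17 -31 0.089 -0.084 -0.028 0.05")

```text
time: 16.15
ee_pos: [0.5897, 0.2776, 0.1864]
eef_rot: [0.708, 0.411, 0.287, 0.498]
ft_force: [-1.3, -0.2, -1.0]
width: 0.0638
```

```bash
python3 nxt.py 4; python3 - <<'E'
from h import *
from bench import r
import pickle
m=r.camera_model("wrist")
for n in("wrist","scene","top"):
    p,d=r.camera(n);cv2.imwrite(f"pics/{n}11.png",p)
    if n=="wrist":pickle.dump((m,d),open("w11.pkl","wb"))
    if n!="wrist":np.save(f"pics/{n}11.npy",d)
p=cv2.imread("pics/scene11.png");cv2.imwrite("pics/sc11.png",cv2.resize(p[140:340,180:400],None,fx=3,fy=3,interpolation=cv2.INTER_CUBIC))
E
```

```text
t 16.15 p [0.5897 0.2776 0.1864] q [-0.42  0.59 -0.75  1.89  1.58  1.62 -0.78] F [-1.27 -0.23 -1.01] w 0.0638 z [ 0.816 -0.468 -0.34 ] x [ 0.497  0.868 -0.003]
0.1 -0.1 0.2 -0.0015 0.0021 -0.0005 0.05; 0.1 -0.1 0.2 -0.0015 0.0021 -0.0005 0.05; 0.1 -0.1 0.2 -0.0015 0.0021 -0.0005 0.05; 0.1 -0.1 0.2 -0.0015 0.0021 -0.0005 0.05; 0.1 -0.1 0.2 -0.0015 0.0021 -0.0005 0.05
```

View pics/sc11.png

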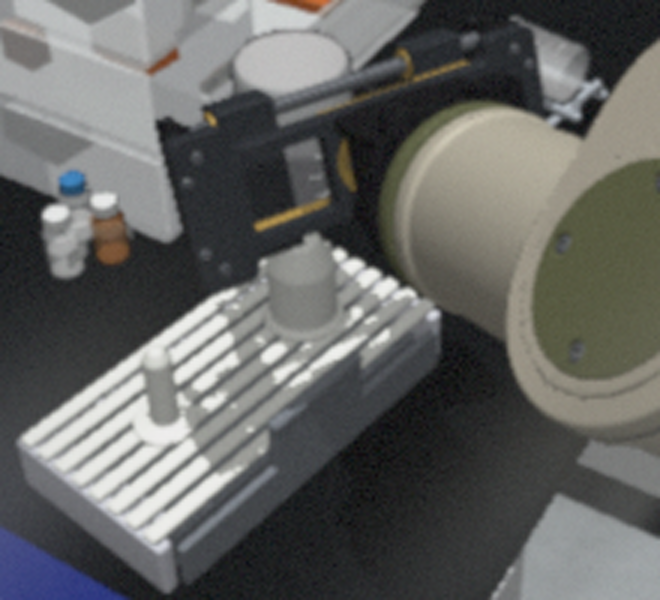

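View pics/top11.png

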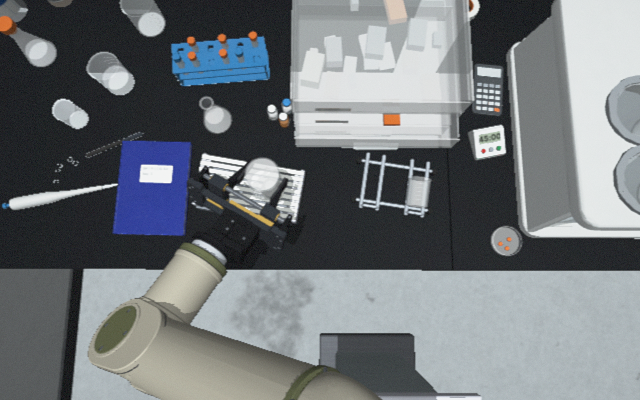

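View pics/wrist11.png

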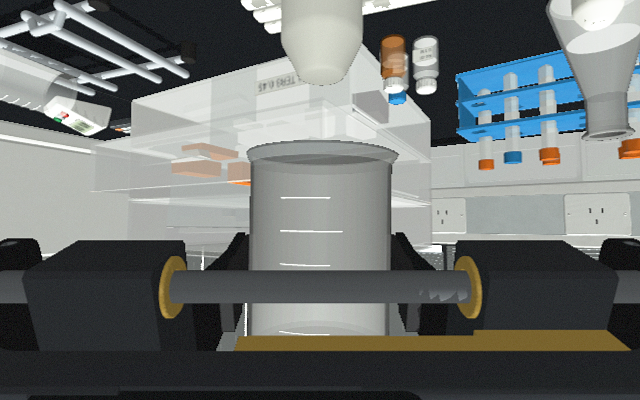

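Mouth down over the thick peg: the wrist view has the peg at u≈322 and the mouth at u≈323. Top shows the base disc at (262,177). Checking the alignment in numbers.

```bash
python3 - <<'E'
from h import *
from bench import r
import pickle
m,d=pickle.load(open("w11.pkl","rb"));E=m["extrinsics"];K=m["K"]
def pt(u,v,Z): return E[:3,:3]@(np.array([(u-K[0,2])/K[0,0],(v-K[1,2])/K[1,1],1])*Z)+E[:3,3]
print("peg shoulder",pt(322.5,35,K[0,0]*.040/81).round(4),"mouth",[pt(322.5,155,K[0,0]*.066/w).round(4) for w in (144,148)])
for z in(.075,.104):print("peg tip ray",onz(m,322,80,z).round(4))
P=dep(m,d);print("peg depth pts",P[30,322].round(4),P[50,322].round(4),P[10,322].round(4))
t=r.camera_model("top");im=cv2.imread("pics/top11.png")
cv2.imwrite("pics/tc11.png",cv2.resize(im[140:240,190:320],None,fx=5,fy=5,interpolation=cv2.INTER_CUBIC))
for zz in(.225,.235):print("base",onz(t,262.5,176,zz).round(4))
s=r.read_state();R=Ro.from_quat(s['eef_rot']).as_matrix();print("pinch",s['ee_pos']-.0187*R[:,2])
bt=np.array([0,-np.sin(np.radians(70)),np.cos(np.radians(70))]);print("b",R@bt)
E
```

```text
peg shoulder [0.581  0.2828 0.0787] mouth [array([0.5741, 0.2869, 0.1402]), array([0.5703, 0.289 , 0.1411])]
peg tip ray [0.6361 0.2513 0.075 ]
peg tip ray [0.5757 0.2856 0.104 ]
peg depth pts [0.5623 0.2931 0.0883] [0.566 0.291 0.095] [0.5618 0.2933 0.0796]
base [0.5701 0.2836 0.225 ]
base [0.568  0.2823 0.235 ]
pinch [0.57373846 0.28549152 0.19233448]
b [-9.79367695e-04 -5.30392149e-04 -9.99999380e-01]
```

View pics/tc11.png

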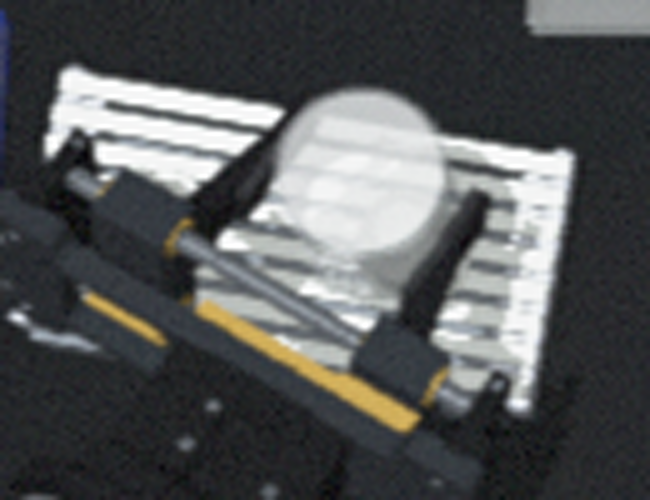

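Axis and peg agree within about 4 mm (clearance is 11 mm). I'll shift 3 mm forward along the tool and lower 80 mm first.

Request:
carry_out(increments="0 0 0 0 -0.010 0.007 0.05; 0 0 0 0 -0.028 0.013 0.05; 0 0 0 0 -0.046 0.020 0.05; 0 0 0 0 -0.063 0.026 0.05; 0 0 0 0 -0.074 0.030 0.05")

```text
time: 16.92
ee_pos: [0.5911, 0.275, 0.1044]
eef_rot: [0.709, 0.41, 0.286, 0.497]
ft_force: [0.8, 0.1, 0.1]
width: 0.0637
```

```bash
python3 - <<'E'
from h import *
from bench import r
s=st();R=Ro.from_quat(s['eef_rot']);print("pinch",s['ee_pos']-.0187*R.as_matrix()[:,2]);print("down",R.inv().apply([0,0,-1]))
for n in("wrist","scene"):
    p,d=r.camera(n);cv2.imwrite(f"pics/{n}12.png",p)
p=cv2.imread("pics/scene12.png");cv2.imwrite("pics/sc12.png",cv2.resize(p[140:340,180:400],None,fx=3,fy=3,interpolation=cv2.INTER_CUBIC))
E
```

```text
t 16.93 p [0.5911 0.275  0.1044] q [-0.46  0.73 -0.7   1.9   1.65  1.63 -0.92] F [0.77 0.13 0.14] w 0.0637 z [ 0.813 -0.47  -0.343] x [ 0.5    0.866 -0.002]
pinch [0.57592846 0.28378082 0.110833  ]
down [ 0.00214378 -0.93931319  0.34305414]
```

View pics/sc12.png

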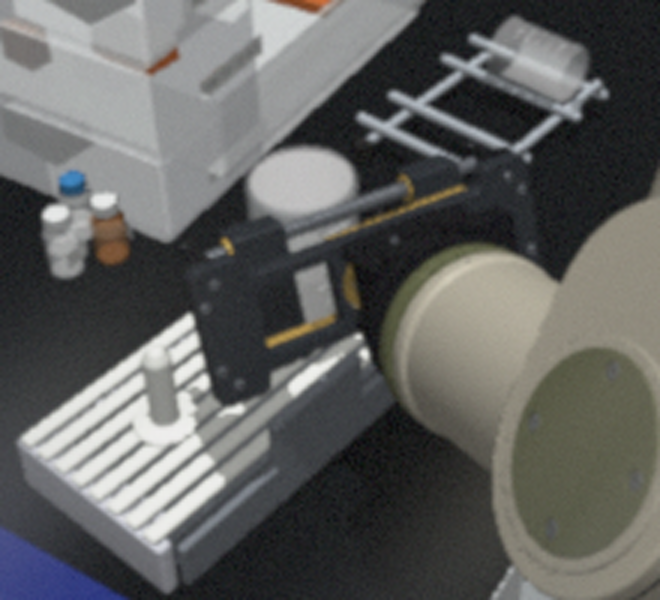

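View pics/wrist12.png

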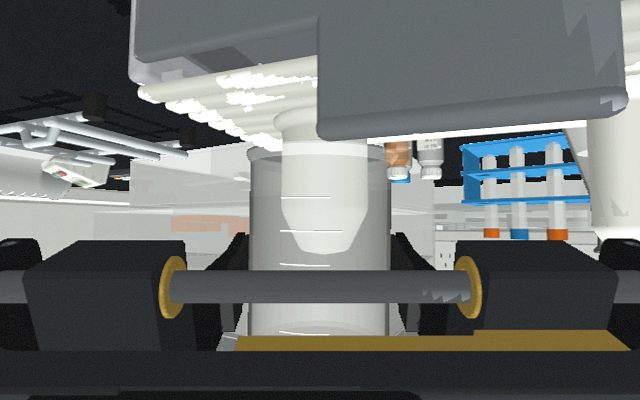

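The peg is visible inside the beaker, centred (u≈322), and the tab and slim peg are clear of the body. Lowering slowly to contact.

Request:
carry_out(increments="0 0 0 0 -0.003 0.001 0.05; 0 0 0 0 -0.006 0.002 0.05; 0 0 0 0 -0.009 0.003 0.05; 0 0 0 0 -0.011 0.004 0.05; 0 0 0 0 -0.0122 0.0045 0.05")

```text
time: 17.65
ee_pos: [0.591, 0.2749, 0.0913]
eef_rot: [0.709, 0.411, 0.286, 0.497]
ft_force: [-0.1, 0.5, -0.7]
width: 0.0638
```

```bash
python3 - <<'E'
from h import *
from bench import r
s=st();R=Ro.from_quat(s['eef_rot']);print("pinch",s['ee_pos']-.0187*R.as_matrix()[:,2])
p,d=r.camera("wrist");cv2.imwrite("pics/w13.png",p)
E
```

```text
t 17.65 p [0.591  0.2749 0.0913] q [-0.47  0.76 -0.69  1.9   1.66  1.63 -0.94] F [-0.06  0.51 -0.75] w 0.0638 z [ 0.813 -0.47  -0.343] x [ 0.5    0.866 -0.003]
pinch [0.57583146 0.2836657  0.09775764]
```

View pics/w13.png

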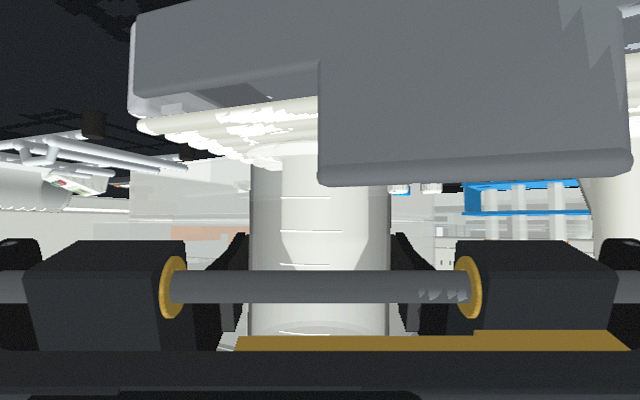

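Request:
carry_out(increments="0 0 0 0 -0.0008 0.0003 0.05; 0 0 0 0 -0.0015 0.0005 0.05; 0 0 0 0 -0.0022 0.0008 0.05; 0 0 0 0 -0.003 0.001 0.05; 0 0 0 0 -0.003 0.001 0.05")

```text
time: 18.32
ee_pos: [0.5909, 0.2749, 0.0885]
eef_rot: [0.709, 0.41, 0.286, 0.497]
ft_force: [-2.5, -0.4, 3.3]
width: 0.0637
```

Request:
carry_out(increments="0 0 0 0 -0.0005 0.0002 0.05; 0 0 0 0 -0.001 0.0004 0.05; 0 0 0 0 -0.001 0.0004 0.05; 0 0 0 0 -0.001 0.0004 0.05; 0 0 0 0 -0.001 0.0004 0.05")

```text
time: 18.95
ee_pos: [0.5909, 0.275, 0.0883]
eef_rot: [0.709, 0.41, 0.286, 0.497]
ft_force: [-4.8, -0.8, 7.4]
width: 0.0636
```

```bash
python3 - <<'E'
from h import *
from bench import r
s=st();R=Ro.from_quat(s['eef_rot']);print("pinch",s['ee_pos']-.0187*R.as_matrix()[:,2],s['torque'])
for n in("scene","top"):
    p,d=r.camera(n);cv2.imwrite(f"pics/{n}14.png",p);np.save(f"pics/{n}14.npy",d)
P=dep(r.camera_model("top"),d);t=cv2.imread("pics/top14.png");cv2.imwrite("pics/tc14.png",cv2.resize(t[140:240,190:320],None,fx=5,fy=5,interpolation=cv2.INTER_CUBIC))
print("base z",[P[v,u].round(3).tolist() for u,v in[(265,180),(270,180),(265,185),(272,185),(260,180)]])
E
```

```text
t 18.95 p [0.5909 0.275  0.0883] q [-0.47  0.77 -0.68  1.9   1.66  1.64 -0.95] F [-4.77 -0.82  7.41] w 0.0636 z [ 0.814 -0.471 -0.341] x [ 0.5    0.866 -0.002]
pinch [0.57573117 0.28380313 0.09464939] [-0.3421432  -0.02834486 -0.5934413 ]
base z [[0.583, 0.291, 0.128], [0.582, 0.281, 0.131], [0.572, 0.29, 0.131], [0.573, 0.277, 0.129], [0.583, 0.301, 0.129]]
```

View pics/tc14.png

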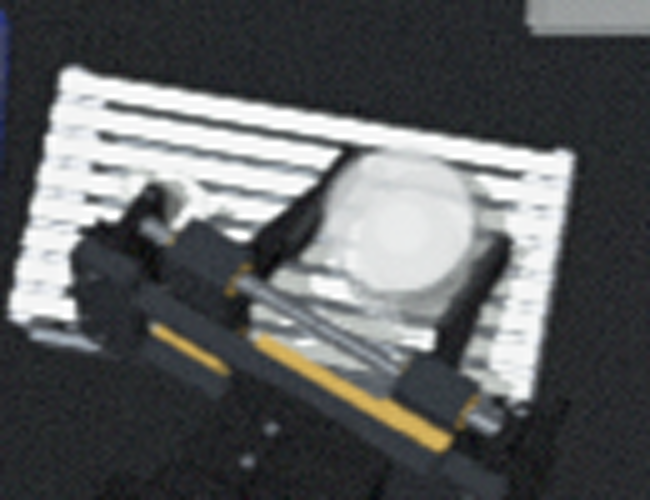

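The base top reads z≈0.130, which is 42 + 88 mm, with about 7 N of deck reaction: the rim is down on the deck. Releasing.

Request:
carry_out(increments="0 0 0 0 0 0 0.066; 0 0 0 0 0 0 0.072; 0 0 0 0 0 0 0.080; 0 0 0 0 0 0 0.087; 0 0 0 0 0 0 0.087", squeeze=5)

```text
time: 19.68
ee_pos: [0.5909, 0.275, 0.0882]
eef_rot: [0.709, 0.41, 0.286, 0.497]
ft_force: [-0.1, -0.3, 0.6]
width: 0.0857
```

```bash
python3 - <<'E'
from h import *
from bench import r
s=st()
for n in("wrist","top"):
    p,d=r.camera(n);cv2.imwrite(f"pics/{n}15.png",p)
t=cv2.imread("pics/top15.png");cv2.imwrite("pics/tc15.png",cv2.resize(t[140:240,190:320],None,fx=5,fy=5,interpolation=cv2.INTER_CUBIC))
E
```

```text
t 19.68 p [0.5909 0.275  0.0882] q [-0.47  0.77 -0.68  1.9   1.66  1.63 -0.95] F [-0.09 -0.31  0.57] w 0.0857 z [ 0.814 -0.471 -0.342] x [ 0.5    0.866 -0.002]
```

View pics/tc15.png

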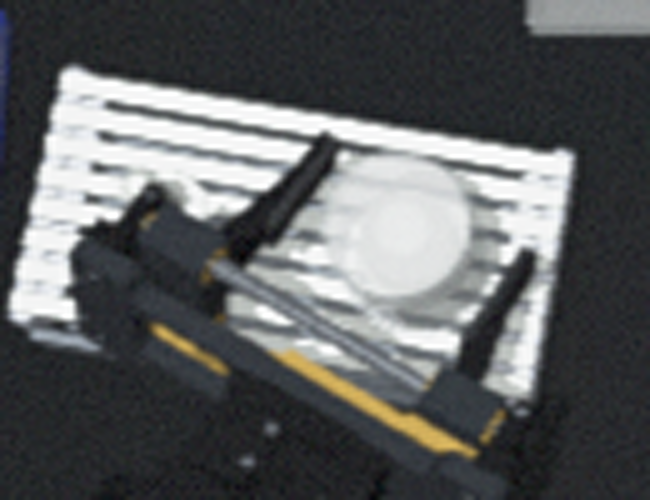

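View pics/wrist15.png

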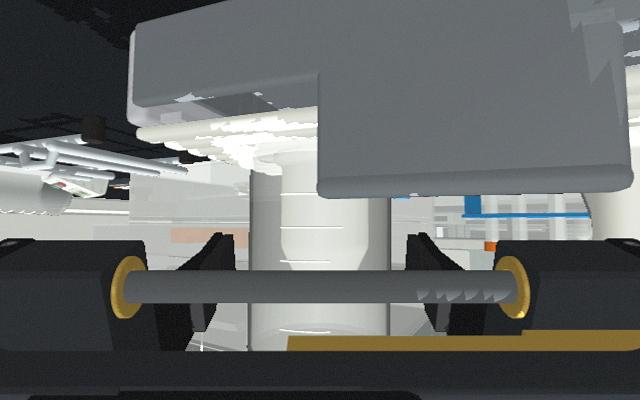

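Free on both sides, no force. I'll simulate the retreat along -tool z for joint margins before backing out.

```bash
python3 - <<'E'
from sim import *
from bench import r
s=r.read_state();q=s['joint_positions'];p,R=fk(q,P,sg);z=R.as_matrix()[:,2]
follow(q,[(p-.04*z,R),(p-.08*z,R),(p-.12*z,R)])
print("with lift");follow(q,[(p-.04*z,R),(p-.08*z+[0,0,.02],R),(p-.11*z+[0,.02,.09],R)])
E
```

```text
[-0.52  0.75 -0.72  1.9   1.61  1.69 -0.95] margin 0.37 at j6
[-0.57  0.74 -0.75  1.89  1.56  1.74 -0.96] margin 0.32 at j6
[-0.62  0.74 -0.78  1.88  1.51  1.8  -0.96] margin 0.26 at j6
with lift
[-0.52  0.75 -0.72  1.9   1.61  1.69 -0.95] margin 0.37 at j6
[-0.56  0.71 -0.77  1.89  1.54  1.74 -0.92] margin 0.32 at j6
[-0.58  0.6  -0.83  1.82  1.46  1.81 -0.79] margin 0.25 at j6
```

Request:
carry_out(increments="0 0 0 0 0 -0.010 0.087; 0 0 0 0 0 -0.030 0.087; 0 0 0 0 0 -0.055 0.087; 0 0 0 0 0 -0.080 0.087; 0 0 0 0 0 -0.100 0.087")

```text
time: 20.4
ee_pos: [0.5078, 0.3236, 0.1231]
eef_rot: [0.709, 0.411, 0.287, 0.497]
ft_force: [-0.3, 0.1, -0.1]
width: 0.0874
```

Request:
carry_out(increments="0 0 0 0 0.008 -0.010 0.087; 0 0 0 0 0.025 -0.015 0.087; 0 0 0 0 0.045 -0.015 0.087; 0 0 0 0 0.060 -0.015 0.087; 0 0 0 0 0.060 -0.015 0.087")

```text
time: 21.02
ee_pos: [0.5144, 0.3197, 0.1863]
eef_rot: [0.709, 0.409, 0.287, 0.497]
ft_force: [0.4, -0.2, -0.3]
width: 0.087
```

```bash
python3 - <<'E'
from h import *
from bench import r
s=st()
for n in("scene","top"):
    p,d=r.camera(n);cv2.imwrite(f"pics/{n}16.png",p);np.save(f"pics/{n}16.npy",d)
P=dep(r.camera_model("top"),d);t=cv2.imread("pics/top16.png");cv2.imwrite("pics/tc16.png",cv2.resize(t[130:250,190:320],None,fx=5,fy=5,interpolation=cv2.INTER_CUBIC))
print("base z",[P[v,u].round(3).tolist() for u,v in[(265,180),(270,180),(265,185),(272,185),(260,180)]])
E
```

```text
t 21.02 p [0.5144 0.3197 0.1863] q [-0.53  0.61 -0.82  1.89  1.49  1.76 -0.86] F [ 0.37 -0.23 -0.34] w 0.087 z [ 0.814 -0.47  -0.341] x [0.5   0.866 0.   ]
base z [[0.582, 0.291, 0.131], [0.582, 0.281, 0.132], [0.573, 0.29, 0.13], [0.573, 0.277, 0.129], [0.583, 0.301, 0.128]]
```

View pics/tc16.png

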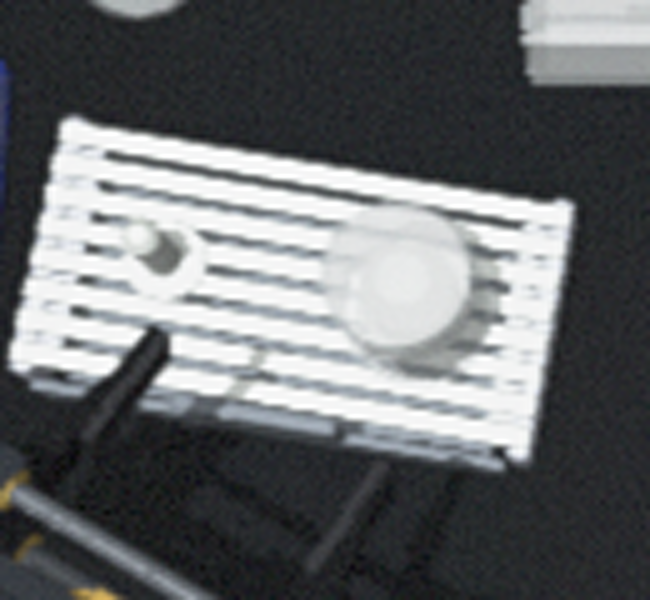

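View pics/scene16.png

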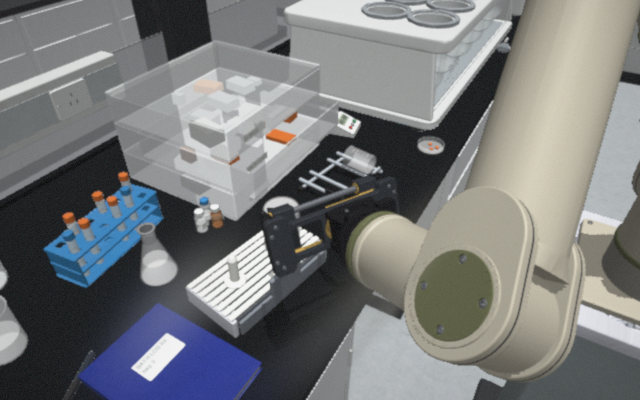

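```bash
python3 - <<'E'
from h import *
from bench import r
t=r.camera_model("top")
for q in [(222,410),(335,430)]:
    print(onz(t,190+q[0]/5,130+q[1]/5,.067).round(4))
s=st();r.close_job()
E
```

```text
[0.5271 0.3602 0.067 ]
[0.519  0.3131 0.067 ]
t 21.12 p [0.5136 0.32   0.1846] q [-0.54  0.61 -0.82  1.89  1.49  1.76 -0.86] F [-0.02  0.03  0.54] w 0.0869 z [ 0.814 -0.47  -0.342] x [ 0.499  0.867 -0.002]
the job is handed in; nothing more can be done
```

The job is finished and handed in at about 21 s, but two force readings along the way probably broke the limits.

**What I did:** I pushed the drip tray in until it hit its stop, where resistance rose to about 17 N. I then took the large beaker from the cradle, turned it mouth down and lowered it over the thick peg. When I felt about 7 N from the deck, I let go and backed away.

**Last checks:**
- **Beaker:** its upturned base reads 128–132 mm above the worktop at five points. That matches the deck plus the beaker's height (42 + 88 mm), so it stands level with its rim on the deck.
- **Tray:** its tab sits at x of about 0.52, at the deck's front edge, which is where the push stopped.
- **Small beaker:** it is still lying in the cradle.
- **Robot:** the gripper is open and touching nothing, with the force reading near zero.

**What went wrong:**
- **Wrist force over the limit:** at about 6.0 s, on the first tilted approach, two joints ran onto their range ends. The wrist force spiked to about 150 N for one reading, over the 120 N limit. It was gone by the next reading, and the pictures showed nothing touching the arm.
- **Contact with the white bath:** at about 8.8 s, while turning the gripper round, it pressed on the white bath on the right with about 85 N. If that was the gripper's body and not a finger, it passed the 40 N limit. I moved away at once, and pictures afterwards showed nothing displaced.

After that, every reading stayed below about 10 N.

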